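# Dress the display cakes with chocolates

## Robot

A 7-joint arm with a two-finger parallel gripper is mounted at the origin on the work surface. World frame = base frame: x ahead of the robot, y to its left, z up, the work surface at z = 0. Lengths are in m, angles in rad, forces in N, time in s.
With the tool pointing down it reaches from about 0.4 to 0.925 m from the base axis. Payload 4.1 kg.
Tool frame: the origin (TCP) lies midway between the tips of the shut fingers; the grasp point (between the pads) lies 19 mm behind it (arm.grasp_offset is the distance from the TCP to the grasp point, in m); z points along the fingers, y is the line along which they close (so a half turn about z gives the same grasp; the last joint's range is limited). The gripper opens to 85 mm and grips with 20 to 120 N. Pads are 22 mm wide; open, the fingers measure 114 mm over their backs; the gripper's body (76 mm by 85 mm) begins 54 mm behind the grasp point. The pads swing forward as they close: fully open they stand 13 mm farther back than shut.
Start: joints at [1.18, 0.398, 0.045, 1.537, -0.019, 1.207, -0.051], TCP at [0.187, -0.623, 0.231] pointing down, gripper open.
Joint ranges: [-2.82, 2.82], [-0.49, 2.23], [-1.37, 1.46], [0, 2.46], [-1.36, 4.5], [0.23, 2], [-2.94, 2.94]. Speed limits (rad/s): [2.57, 2.57, 3.14, 3.14, 3.14, 3.14, 3.14].

## Interface

Orientations are given as a rotation vector (axis times angle).
In Python, from bench import arm, imaging gives the robot as it stands.
- The arm moves only by the tool arm_command, never from a script. Its argument "targets" is a list of rows, each an object with "linear": the shift along the tool's x, y, z each as a share of 0.5 m, from -1 to 1, a list of three; "spin": the turn about the tool's z as a share of pi rad, from -1 to 1. A call has 1 to 20 rows; each row is the pose to reach, as a shift and turn from the pose commanded when the call began, along the tool's axes at that moment, turning the shorter way round; what a row does not reach only later rows make up. A row lasts 1/10 s, in which the tool goes at most 50 mm and 8.59 degrees, less where a joint would pass 70% of its speed; a pose out of reach is approached as far as the arm can. A call with a number of a shift or a turn outside -1 to 1 is refused whole. A call with a gripper value outside its range is refused whole. "hand" is the finger opening in mm, from 0 to 85.4, set as the call begins (left out, the last holds). The fingers move at their own pace and stop on an object; the grip force is fixed at half the most. Time passes only in rows, so rows that repeat a pose let the fingers close. It gives the time, the measured TCP pose, the force and the opening at its end, in the units of the state.
- arm.observe(): the state, without advancing time (a new reading comes with each control period).
- imaging.snapshot(name): name is "scene" or "top" or "wrist"; returns the picture (420x560x3 uint8, blue, green, red); there is no depth.
- imaging.calibration(name): a dict with "fov_y" (degrees; the focal length in pixels is half the picture's height over the tangent of half this angle, whatever the lens; pixels are square), "cx", "cy" (the principal point, pixels), "dist" ([k1, k2, p1, p2, k3] as OpenCV has them; the pictures are not rectified), "R" (3x3) and "t" (3): a world point X has camera coordinates R X + t. Camera axes: x right, y down, z forward; pixel columns grow to the right and rows downward; lengths in m; the calibration is good to about 2 mm. A picture is of the moment at which its call begins: read the wrist's pose just before it. calibration takes no time and is no camera call; for the wrist camera it gives the pose at the moment of the call.
- arm.hand_in(): hands the job in, once; it reports no verdict.
The state is a dict: "t": time; "qpos": joint angles; "dq": joint speeds; "joint_efforts": joint torques, N m; "tool_pos": TCP position; "eef_rot": TCP orientation; "contact_force": force on the tool from outside, world axes, zero at the start; "wrist_torque": the same for the moment, N m; "gripper_width": finger opening in m.
Only numpy, scipy, OpenCV 4.12 (cv2) and the standard library are available. Lean on these libraries where they do the work, as an engineer would, in place of code of your own. Each camera call takes 0.05 s, during which the arm holds its last target. There are 200 camera calls.

## Task

Dress the display board with the five chocolates from the metal tray, setting each down gently and flat, centred on its place and not dropped. Lay the ring on top of the round cake and the dome on top of the ring; lay the bar on the card between the two cakes, pointing from front to back so that it divides them, put the flower on the card behind the square cake, and the square praline on the card behind the round cake (behind means on the side away from the robot). Leave everything standing there, let go.

Things in the scene. Friction and masses are not known exactly. Their poses are not given: they have to be found in the camera images.
- ring: a flat chocolate ring, outer diameter 56 mm, hole 24 mm, 16 mm high. Origin: centre of its underside, z up. Loose, under 60 g; starts flat in any of five spots on the metal tray (floor 4 mm above the work surface, lip 12 mm).
- dome: a round chocolate bonbon with a flat foot and a domed top: diameter 44 mm, its side upright for the lowest 12 mm, 30 mm high. Origin: centre of its underside, z up. Loose, under 60 g; starts flat in any of five spots on the metal tray (floor 4 mm above the work surface, lip 12 mm).
- bar: an oblong chocolate bar, 68 mm (its x) by 22 mm (its y) by 18 mm high, lying flat. Any yaw. Origin: centre of its underside, z up. Loose, under 60 g; starts flat in any of five spots on the metal tray (floor 4 mm above the work surface, lip 12 mm).
- flower: a chocolate flower lying flat: six round petals 14 mm high (one on its x axis), middle 18 mm high; 52 mm from petal tip to petal tip, 48 mm along its y axis, where two petals a side make a steady grip (likewise every 60 degrees). Origin: centre of its underside, z up. Loose, under 60 g; starts flat in any of five spots on the metal tray (floor 4 mm above the work surface, lip 12 mm).
- praline: a square chocolate, 36 x 36 mm along its x and y, 20 mm high, with a small round bump in the middle of its top (6 mm high). Origin: centre of its underside, z up. Loose, under 60 g; starts flat in any of five spots on the metal tray (floor 4 mm above the work surface, lip 12 mm).
- cake_round: a small round cake with hard pale icing, 80 mm in diameter and 50 mm tall, fixed on the wooden display board. The two cakes stand in the nearer row, one left, one right, in either order, about 200 mm apart. Origin: centre of its underside, 10 mm above the work surface; flat top 50 mm above the origin. x axis: away from the robot, square to the row; z up.
- cake_square: a small square cake with hard pale icing, 80 x 80 mm and 50 mm tall, fixed on the wooden display board. The two cakes stand in the nearer row, one left, one right, in either order, about 200 mm apart. Origin: centre of its underside, 10 mm above the work surface; flat top 50 mm above the origin. x axis: away from the robot, square to the row; z up.
- card_between: a thin white card, 72 x 72 x 2 mm, fixed on the wooden display board. The three cards look alike; this one lies in the nearer row between the two cakes. Origin: centre of its underside, 10 mm above the work surface; its top is 2 mm higher. x axis: away from the robot (within 0.12 rad), square to the row of cakes; y to the robot's left; z up.
- card_behind_round: a thin white card, 72 x 72 x 2 mm, fixed on the wooden display board. The three cards look alike; this one lies behind the round cake (about 105 mm farther from the robot). Origin: centre of its underside, 10 mm above the work surface; its top is 2 mm higher. x axis: away from the robot (within 0.12 rad), square to the row of cakes; y to the robot's left; z up.
- card_behind_square: a thin white card, 72 x 72 x 2 mm, fixed on the wooden display board. The three cards look alike; this one lies behind the square cake (about 105 mm farther from the robot). Origin: centre of its underside, 10 mm above the work surface; its top is 2 mm higher. x axis: away from the robot (within 0.12 rad), square to the row of cakes; y to the robot's left; z up.
Things that resemble listed ones, but are neither listed nor needed, are in the scene too. Leave any green or red look-alike of the praline alone.

How it is judged:
By the outcome, as a careful person would: the job done as asked, in the order asked, and still so for the second after the job is handed in, with the robot touching nothing.
It also fails if it takes over 120 s, if anything falls off the work surface, if the arm or the gripper's body presses on something with over 40 N, if the wrist force passes 120 N, or if a joint passes its speed limit or range.

## Working session

There is one attempt and no reset: what is moved stays moved. The work goes in short steps, Python scripts to look and compute and a tool call to move; the robot and the scene stay as the last step left them, time stands still between calls to the robot, and variables do not carry over. Pictures are saved under pics/ and viewed, on a budget of 14 in all, crops included, one or two more only if the job needs it, and the job is handed in when it is done.

Besides the shell and the picture viewer there is one more tool, called after "Call:" by a JSON object that holds its "op" and its "data". arm_command: Moves the arm, as the interface text tells. Its arguments: {"type":"object","properties":{"targets":{"type":"array","items":{"type":"object","properties":{"linear":{"type":"array","items":{"type":"number"}},"spin":{"type":"number"}}}},"hand":{"type":"number"}},"required":["targets"]}

```bash
ls; mkdir -p pics
python3 - <<'E'
from bench import arm, imaging
import cv2,numpy as np
s=arm.observe(); print({k:np.round(v,3) for k,v in s.items()}, arm.grasp_offset)
for n in ["scene","top"]:
    c=imaging.calibration(n); print(n,{k:np.round(v,3).tolist() for k,v in c.items()})
    im=imaging.snapshot(n); cv2.imwrite(f"pics/{n}0.png",im)
    cv2.imwrite(f"pics/{n}0b.png",cv2.resize(im,(800,600),interpolation=cv2.INTER_CUBIC))
E
```

```text
pics
{'t': np.float64(0.0), 'qpos': array([ 1.18 ,  0.399,  0.045,  1.538, -0.019,  1.207, -0.051]), 'dq': array([-0.   ,  0.001, -0.   , -0.   ,  0.   ,  0.   ,  0.003]), 'joint_efforts': array([-0.0000e+00, -4.7511e+01,  1.3650e+00, -2.5422e+01,  1.2000e-02,
        9.0000e-03, -0.0000e+00]), 'tool_pos': array([ 0.187, -0.622,  0.23 ]), 'eef_rot': array([-3.106e+00, -4.570e-01,  1.000e-03]), 'contact_force': array([0.171, 0.507, 0.081]), 'wrist_torque': array([-0.012, -0.002, -0.002]), 'gripper_width': np.float64(0.085)} 0.0187
scene {'fov_y': 43.295, 'cx': 273.39, 'cy': 206.765, 'dist': [0.015, 0.0, 0.0, 0.0, 0.0], 'R': [[-0.657, 0.754, 0.014], [0.649, 0.576, -0.497], [-0.383, -0.318, -0.868]], 't': [0.42, -0.395, 1.371]}
top {'fov_y': 53.955, 'cx': 275.658, 'cy': 208.595, 'dist': [-0.073, 0.0, 0.0, 0.0, 0.0], 'R': [[0.009, -1.0, -0.007], [-0.998, -0.009, -0.059], [0.059, 0.007, -0.998]], 't': [-0.005, 0.617, 0.978]}
```

View pics/top0b.png

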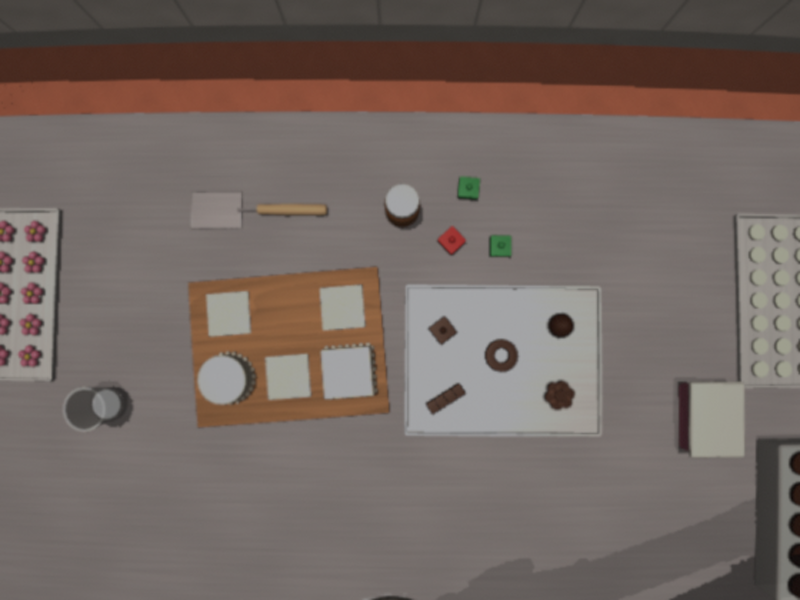

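View pics/scene0b.png

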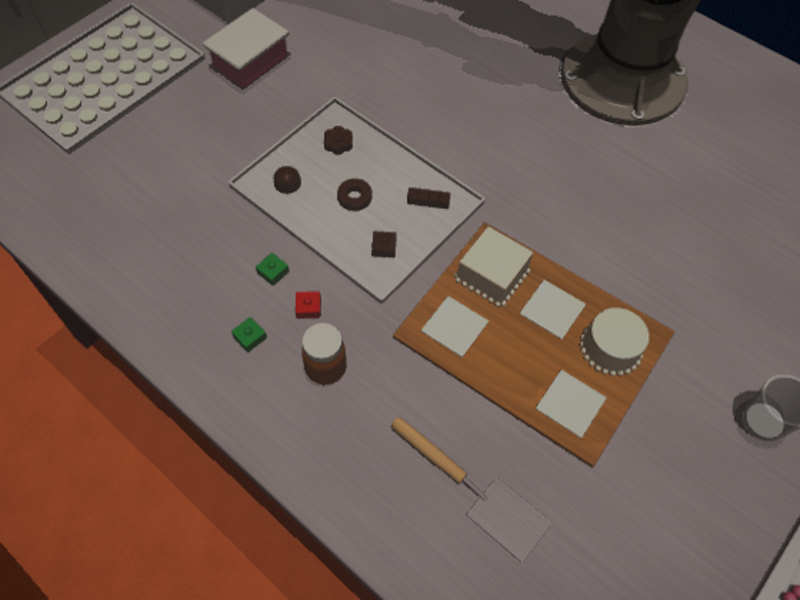

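Top view (800x600): the round cake is at (222,380) and the square cake at (347,372). The cards are between the cakes (288,376), behind round (228,314) and behind square (342,307). On the tray are the praline (443,330), bar (446,398), ring (501,355), dome (560,325) and flower (560,395).

Praline candidates are the brown one at (443,330), red at (452,240), and green at (469,187) and (501,246). Only the brown one is chocolate and on the tray, so it is the one meant.

```bash
cat > h.py <<'E'
import cv2,numpy as np
from scipy.spatial.transform import Rotation as Rn
from bench import arm, imaging
def K(c): 
    f=210/np.tan(np.radians(c["fov_y"])/2); return np.array([[f,0,c["cx"]],[0,f,c["cy"]],[0,0,1.]])
def back(c,px,z):
    u=cv2.undistortPoints(np.float64(px).reshape(-1,1,2),K(c),np.float64(c["dist"])).reshape(-1,2)
    R=np.array(c["R"]);C=-R.T@np.array(c["t"]); d=np.c_[u,np.ones(len(u))]@R
    return C+d*((z-C[2])/d[:,2])[:,None]
def proj(c,X):
    R=np.array(c["R"]); return cv2.projectPoints(np.float64(X).reshape(-1,1,3),cv2.Rodrigues(R)[0],np.float64(c["t"]),K(c),np.float64(c["dist"]))[0].reshape(-1,2)
def blobs(mask,amin=60):
    return [k for k in cv2.findContours(mask.astype(np.uint8),cv2.RETR_EXTERNAL,cv2.CHAIN_APPROX_NONE)[0] if cv2.contourArea(k)>amin]
def cen(k):
    m=cv2.moments(k); return np.array([m["m10"]/m["m00"],m["m01"]/m["m00"]])
def rect(W):
    (cx,cy),(w,h),a=cv2.minAreaRect(np.float32(W[:,:2]*1000)); return np.round([cx,cy,w,h,a],1)
E
python3 - <<'E'
from h import *
im=cv2.imread("pics/top0.png"); c=imaging.calibration("top")
print("C",-np.array(c["R"]).T@c["t"])
g=im.max(2).astype(int)
x0,y0,x1,y1=286,203,418,303
m=np.zeros(g.shape,bool); m[y0:y1,x0:x1]=g[y0:y1,x0:x1]<100
for k in blobs(m):
    p=cen(k); W=back(c,k.reshape(-1,2),0.014); print("choc px",np.round(p,1),"cen",np.round(back(c,p,0.013)[0],4),rect(W))
b=im.astype(int); m=np.zeros(g.shape,bool); roi=(slice(190,300),slice(133,272)); m[roi]=(b[roi].min(2)>135)
print(im[220,160],im[265,200],im[260,243],im[265,155],im[205,190])
for k in blobs(m,200):
    p=cen(k)
    for z in (0.012,0.06): print("white px",np.round(p,1),z,np.round(back(c,p,z)[0],4),rect(back(c,k.reshape(-1,2),z)))
cv2.imwrite("pics/trayb.png",cv2.resize(im[120:310,275:425],None,fx=3.1,fy=3.1,interpolation=cv2.INTER_CUBIC))
E
```

```text
C [ 0.55830627 -0.00662752  1.01267219]
choc px [311.5 278.4] cen [ 0.4497 -0.0873  0.013 ] [449.9 -87.2  21.9  66.3  32.3]
choc px [390.9 276.1] cen [ 0.4564 -0.2794  0.013 ] [ 456.7 -279.5   48.2   48.8    0. ]
choc px [350.3 248.4] cen [ 0.5226 -0.1808  0.013 ] [ 5.224e+02 -1.799e+02  5.060e+01  5.340e+01  3.000e-01]
choc px [309.5 230.8] cen [ 0.5643 -0.0817  0.013 ] [564.4 -81.6  35.2  34.4  37.3]
choc px [392.  227.4] cen [ 0.574  -0.2827  0.013 ] [ 573.8 -282.3   41.1   42.9   26.6]
[153 163 162] [153 163 162] [166 164 163] [165 163 163] [ 63  94 135]
white px [154.6 265.5] 0.012 [0.4764 0.294  0.012 ] [477.5 294.4  77.7  76.6   1.1]
white px [154.6 265.5] 0.06 [0.4803 0.2796 0.06  ] [481.4 280.   73.9  72.9   1.1]
white px [201.2 263.3] 0.012 [0.4832 0.1798 0.012 ] [483.  180.   70.2  68.7   5.4]
white px [201.2 263.3] 0.06 [0.4868 0.1709 0.06  ] [486.7 171.   66.8  65.4   5.4]
white px [242.3 260.5] 0.012 [0.4912 0.0802 0.012 ] [491.3  80.2  80.8  80.3   5.2]
white px [242.3 260.5] 0.06 [0.4945 0.076  0.06  ] [494.5  76.1  76.9  76.4   5.2]
white px [159.2 219.2] 0.012 [0.5891 0.2851 0.012 ] [589.2 285.   70.4  69.4   6. ]
white px [159.2 219.2] 0.06 [0.5876 0.2712 0.06  ] [587.7 271.   67.   66.1   6. ]
white px [239.3 214.8] 0.012 [0.6016 0.0889 0.012 ] [601.9  89.   70.   69.2   5.2]
white px [239.3 214.8] 0.06 [0.5995 0.0843 0.06  ] [599.8  84.5  66.6  65.9   5.2]
```

View pics/trayb.png

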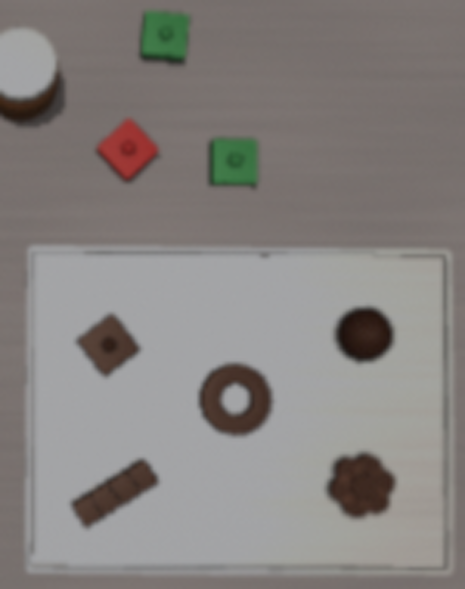

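Crop: the brown praline at (108,345) in the tray is the one meant. The green and red ones lie outside the tray. Next I check the wrist camera geometry.

Run:
```python
from h import *
s=arm.observe(); c=imaging.calibration("wrist")
R=Rn.from_rotvec(s["eef_rot"]).as_matrix(); Rc=np.array(c["R"]); C=-Rc.T@c["t"]
print("cam in tool",R.T@(C-s["tool_pos"]),"axes (rows cam x,y,z in tool)\n",np.round(Rc@R,3),c["fov_y"],c["dist"],c["cx"],c["cy"])
print(np.round(R,3))
# required shift to view tray / board
for X in ([0.47,-0.18,0.33],[0.50,0.18,0.38]): print(R.T@(np.array(X)-s["tool_pos"])/0.5)
```

```text
cam in tool [ 0.0810379 -0.0003782 -0.1433794] axes (rows cam x,y,z in tool)
 [[-0.001  1.     0.001]
 [-0.948 -0.001 -0.317]
 [-0.317 -0.001  0.948]] 59.72393644162594 [0.0031871 0.        0.        0.        0.       ] 282.55122088310776 208.37694916364242
[[ 0.958  0.288 -0.001]
 [ 0.288 -0.958  0.002]
 [-0.    -0.002 -1.   ]]
[ 0.79673097 -0.68398766 -0.19816399]
[ 1.06133185 -1.35645702 -0.29701407]
```

Call:
{"op": "arm_command", "data": {"targets": [{"linear": [0.956,-0.657,0.06],"spin": 0},{"linear": [0.956,-0.657,0.06],"spin": 0},{"linear": [0.956,-0.657,0.06],"spin": 0},{"linear": [0.956,-0.657,0.06],"spin": 0},{"linear": [0.956,-0.657,0.06],"spin": 0},{"linear": [0.956,-0.657,0.06],"spin": 0},{"linear": [0.956,-0.657,0.06],"spin": 0},{"linear": [0.956,-0.657,0.06],"spin": 0},{"linear": [0.956,-0.657,0.06],"spin": 0},{"linear": [0.956,-0.657,0.06],"spin": 0},{"linear": [0.956,-0.657,0.06],"spin": 0},{"linear": [0.956,-0.657,0.06],"spin": 0},{"linear": [0.956,-0.657,0.06],"spin": 0},{"linear": [0.956,-0.657,0.06],"spin": 0},{"linear": [0.956,-0.657,0.06],"spin": 0},{"linear": [0.956,-0.657,0.06],"spin": 0}]}}

```text
t: 1.7
tool_pos: [0.5493, -0.1722, 0.2012]
eef_rot: [3.108, 0.452, -0.001]
contact_force: [-0.2, -1.4, -0.3]
gripper_width: 0.0856
```

```bash
cat > snap.py <<'E'
import sys,json
from h import *
n=sys.argv[1]; c=imaging.calibration("wrist"); s=arm.observe(); im=imaging.snapshot("wrist")
cv2.imwrite(f"pics/{n}.png",im); json.dump({k:np.array(v).tolist() for k,v in c.items()},open(f"pics/{n}.json","w"))
print(s["t"],s["tool_pos"],s["eef_rot"],s["gripper_width"],np.abs(s["dq"]).max())
E
python3 snap.py w1
```

```text
1.7 [ 0.54929577 -0.17224555  0.20121372] [ 3.10818097e+00  4.52017971e-01 -1.16241731e-03] 0.08560872297582604 0.004694977991455248
```

View pics/w1.png

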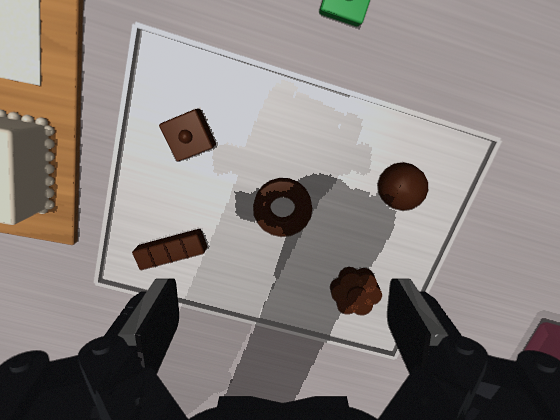

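Wrist view: praline (187,135), ring (283,207), dome (403,186), bar (170,249), flower (356,291). I fit silhouettes of the known shapes to these blobs.

```bash
cat > fit.py <<'E'
from h import *
import json
from scipy.optimize import minimize
t=np.linspace(0,2*np.pi,48,endpoint=False); circ=lambda r,z,x=0,y=0:np.c_[x+r*np.cos(t),y+r*np.sin(t),0*t+z]
def box(a,b,h): return np.array([[x,y,z] for x in(-a/2,a/2) for y in(-b/2,b/2) for z in(0,h)])
# lists of convex parts (m)
M={"ring":[np.r_[circ(.028,0),circ(.028,.016)]],
 "dome":[np.vstack([circ(.022,0),circ(.022,.012)]+[circ(.022*np.cos(a),.012+.018*np.sin(a)) for a in np.linspace(.2,1.5,8)])],
 "bar":[box(.068,.022,.018)],"praline":[box(.036,.036,.020)],
 "flower":[np.r_[circ(.009,0,.017*np.cos(a),.017*np.sin(a)),circ(.009,.014,.017*np.cos(a),.017*np.sin(a))] for a in np.arange(6)*np.pi/3]+[np.r_[circ(.012,0),circ(.012,.018)]],
 "card":[box(.072,.072,.002)],"cakesqtop":[box(.08,.08,0)],"cakeroundtop":[circ(.04,0)]}
U=4
def render(c,parts,x,y,z,yaw,shape,off):
    Rz=Rn.from_euler("z",yaw).as_matrix(); m=np.zeros((shape[0]*U,shape[1]*U),np.uint8)
    for P in parts:
        q=(proj(c,P@Rz.T+[x,y,z])-off+.5)*U-.5
        cv2.fillConvexPoly(m,np.round(cv2.convexHull(np.float32(q)).reshape(-1,2)*16).astype(int),1,shift=4)
    return m
def fit(c,mask,name,x,y,z,yaw0,period):
    ys,xs=np.nonzero(mask); off=np.array([xs.min()-8,ys.min()-8]); sub=mask[off[1]:ys.max()+9,off[0]:xs.max()+9].astype(np.uint8)
    big=cv2.resize(sub,None,fx=U,fy=U,interpolation=cv2.INTER_LINEAR) if 0 else (cv2.resize(sub*255,None,fx=U,fy=U,interpolation=cv2.INTER_LINEAR)>127)
    def cost(p):
        r=render(c,M[name],p[0]/1e3,p[1]/1e3,z,p[2]/50,sub.shape,off)>0
        return 1-(r&big).sum()/(r|big).sum()
    best=None
    for yw in ([yaw0] if period==0 else yaw0+np.arange(-3,3)/6*period):
        r=minimize(cost,[x*1e3,y*1e3,yw*50],method="Nelder-Mead",options=dict(initial_simplex=[[x*1e3+a,y*1e3+b,yw*50+d] for a,b,d in((-2,-2,-2),(4,0,0),(0,4,0),(0,0,4))],xatol=.03,fatol=1e-4))
        if best is None or r.fun<best.fun: best=r
    p=best.x; return p[0]/1e3,p[1]/1e3,p[2]/50,best.fun
def load(n): return cv2.imread(f"pics/{n}.png"),json.load(open(f"pics/{n}.json"))
E
python3 - <<'E'
from fit import *
im,c=load("w1"); hsv=cv2.cvtColor(im,cv2.COLOR_BGR2HSV)
m0=((im[:,:,2].astype(int)-im[:,:,0]>14)&(hsv[:,:,2]<150)&(hsv[:,:,1]>70)).astype(np.uint8)
m0=cv2.morphologyEx(m0,cv2.MORPH_OPEN,np.ones((3,3)))
vis=im.copy()
for n,px,yaw,per in (("ring",(283,207),0,0),("dome",(403,186),0,0),("bar",(170,249),-1.0,np.pi),("flower",(356,291),0,np.pi/3),("praline",(187,135),.6,np.pi/2)):
    k=[k for k in blobs(m0,300) if abs(cen(k)-px).max()<15]
    if not k: print(n,"none"); continue
    k=k[0]; h=cv2.convexHull(k) if n!="flower" else k; m=cv2.fillPoly(np.zeros(m0.shape,np.uint8),[h],1)
    X=back(c,cen(k),.013)[0]; r=fit(c,m,n,X[0],X[1],.004,yaw,per); print(n,np.round(r[:2],4),"yaw deg",round(np.degrees(r[2]),1),"1-IoU",round(r[3],3))
    cv2.drawContours(vis,[h],-1,(0,255,0),1)
cv2.imwrite("pics/w1fit.png",vis)
E
```

```text
ring [ 0.5205 -0.1799] yaw deg 1.8 1-IoU 0.078
dome [ 0.5726 -0.2824] yaw deg 0.2 1-IoU 0.073
bar [ 0.4471 -0.0842] yaw deg -55.7 1-IoU 0.135
flower [ 0.4531 -0.2794] yaw deg -17.9 1-IoU 0.132
praline [ 0.5624 -0.0781] yaw deg 37.6 1-IoU 0.116
```

Run:
```python
import cv2
v=cv2.imread("pics/w1fit.png"); cv2.imwrite("pics/w1fitb.png",cv2.resize(v[95:325,120:440],None,fx=2.5,fy=2.5,interpolation=cv2.INTER_NEAREST))
```

```text
(no output)
```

View pics/w1fitb.png

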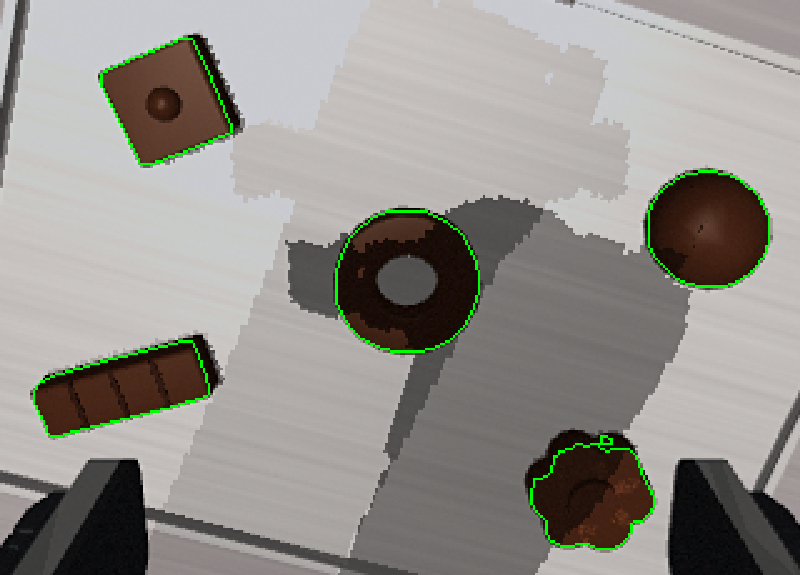

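The green outlines miss the darkest side faces of the bar, flower and praline. I add a darkness condition and refit.

```bash
cat >> fit.py <<'E'
def chocmask(im):
    h=cv2.cvtColor(im,cv2.COLOR_BGR2HSV)
    m=((((im[:,:,2].astype(int)-im[:,:,0])>14)&(h[:,:,2]<150)&(h[:,:,1]>70))|(h[:,:,2]<58)).astype(np.uint8)
    return cv2.morphologyEx(m,cv2.MORPH_OPEN,np.ones((3,3)))
E
python3 - <<'E'
from fit import *
im,c=load("w1"); m0=chocmask(im)
for n,px,yaw,per in (("ring",(283,207),0,0),("dome",(403,186),0,0),("bar",(170,249),-1.0,np.pi),("flower",(356,291),0,np.pi/3),("praline",(187,135),.6,np.pi/2)):
    k=[k for k in blobs(m0,300) if abs(cen(k)-px).max()<15][0]
    h=cv2.convexHull(k) if n in("ring","dome") else k; m=cv2.fillPoly(np.zeros(m0.shape,np.uint8),[h],1)
    X=back(c,cen(k),.013)[0]; r=fit(c,m,n,X[0],X[1],.004,yaw,per); print(n,np.round(r[:2],4),"yaw deg",round(np.degrees(r[2]),1),"1-IoU",round(r[3],3))
s=arm.observe(); R=Rn.from_rotvec(s["eef_rot"]).as_matrix()
# board view pose: psi stays; view centre (0.53,0.18)
print(R.T@(np.array([.555,.19,.24])-s["tool_pos"])/.5)
E
```

```text
ring [ 0.5213 -0.1794] yaw deg 2.4 1-IoU 0.042
dome [ 0.5726 -0.2816] yaw deg 1.9 1-IoU 0.05
bar [ 0.4482 -0.085 ] yaw deg -55.6 1-IoU 0.103
flower [ 0.4546 -0.278 ] yaw deg -18.1 1-IoU 0.036
praline [ 0.5635 -0.0797] yaw deg -51.7 1-IoU 0.06
[ 0.2169796  -0.69090785 -0.07788635]
```

Call:
{"op": "arm_command", "data": {"targets": [{"linear": [0.22,-0.69,-0.08],"spin": 0},{"linear": [0.22,-0.69,-0.08],"spin": 0},{"linear": [0.22,-0.69,-0.08],"spin": 0},{"linear": [0.22,-0.69,-0.08],"spin": 0},{"linear": [0.22,-0.69,-0.08],"spin": 0},{"linear": [0.22,-0.69,-0.08],"spin": 0},{"linear": [0.22,-0.69,-0.08],"spin": 0},{"linear": [0.22,-0.69,-0.08],"spin": 0},{"linear": [0.22,-0.69,-0.08],"spin": 0},{"linear": [0.22,-0.69,-0.08],"spin": 0},{"linear": [0.22,-0.69,-0.08],"spin": 0}]}}

```text
t: 2.85
tool_pos: [0.5569, 0.1882, 0.2408]
eef_rot: [3.107, 0.449, -0.001]
contact_force: [0.0, -0.7, -1.3]
gripper_width: 0.0854
```

```bash
python3 snap.py w2
```

```text
2.85 [0.55685706 0.18816823 0.2407818 ] [ 3.10720272e+00  4.49382007e-01 -1.37277468e-03] 0.08544830595465333 0.005587625820102884
```

View pics/w2.png

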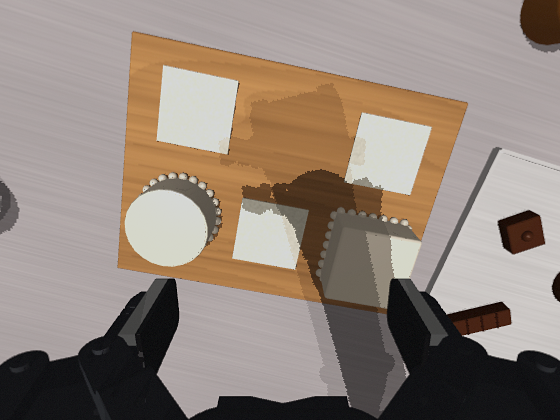

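Wrist view of the board: the card behind round is at (198,110), the card behind square at (388,153), the card between at (270,233) partly in shadow, and the round cake's top at (166,227).

Run:
```python
from fit import *
im,c=load("w2"); hsv=cv2.cvtColor(im,cv2.COLOR_BGR2HSV)
m0=((hsv[:,:,1]<75)&(hsv[:,:,2]>60)).astype(np.uint8); m0=cv2.morphologyEx(m0,cv2.MORPH_OPEN,np.ones((3,3)))
for n,px in (("behind_round",(198,110)),("behind_square",(388,153)),("between",(270,233))):
    k=[k for k in blobs(m0,300) if abs(cen(k)-px).max()<15]
    if not k: print(n,"none",[np.round(cen(q)) for q in blobs(m0,300)]); continue
    k=k[0]; m=cv2.fillPoly(np.zeros(m0.shape,np.uint8),[cv2.convexHull(k)],1)
    X=back(c,cen(k),.012)[0]; r=fit(c,m,"card",X[0],X[1],.010,.08,0); print(n,np.round(r[:2],4),"yaw",round(r[2],3),"1-IoU",round(r[3],3), rect(back(c,k.reshape(-1,2),.012)))
m1=cv2.morphologyEx(((im.min(2)>165)).astype(np.uint8),cv2.MORPH_OPEN,np.ones((5,5)))
for k in blobs(m1,1500):
    if abs(cen(k)-(166,227)).max()<20:
        X=back(c,cen(k),.06)[0]; m=cv2.fillPoly(np.zeros(m0.shape,np.uint8),[k],1); r=fit(c,m,"cakeroundtop",X[0],X[1],.06,0,0); print("round",np.round(r,4),rect(back(c,k.reshape(-1,2),.06)))
```

```text
behind_round [0.5883 0.2866] yaw 0.092 1-IoU 0.028 [588.  286.3  72.7  72.7   5.1]
behind_square [0.6003 0.0905] yaw 0.097 1-IoU 0.03 [600.3  90.7  72.7  72.9   5.1]
between [0.4816 0.182 ] yaw 0.092 1-IoU 0.029 [481.8 181.7  73.   72.7   5.2]
round [ 4.787e-01  2.812e-01 -4.000e-04  5.180e-02] [479.3 281.9  76.6  77.5  16.3]
```

```bash
cat > plan.py <<'E'
import sys
from h import *
s=arm.observe(); R=Rn.from_rotvec(s["eef_rot"]).as_matrix(); psi=np.arctan2(R[1,0],R[0,0])
a=np.array(list(map(float,sys.argv[1:]))).reshape(-1,4)
print("t",s["t"],"pos",np.round(s["tool_pos"],4),"psi",round(psi,3),"F",np.round(s["contact_force"],1),"w",round(s["gripper_width"],4),"tilt",np.round(R[:2,2],4))
for x,y,z,p in a:
    d=R.T@(np.array([x,y,z])-s["tool_pos"])/.5; dp=(p-psi+np.pi)%(2*np.pi)-np.pi
    print(np.round(d,3),"spin",round(-dp/np.pi,4))
E
python3 plan.py .522 -.180 .10 .2872
```

```text
t 2.9 pos [0.5569 0.1884 0.2409] psi 0.287 F [-0.3 -0.1 -0.5] w 0.0853 tilt [-0.0004 -0.0018]
[-0.275  0.686  0.283] spin 0.0001
```

Call:
{"op": "arm_command", "data": {"targets": [{"linear": [-0.275,0.686,0.283],"spin": 0},{"linear": [-0.275,0.686,0.283],"spin": 0},{"linear": [-0.275,0.686,0.283],"spin": 0},{"linear": [-0.275,0.686,0.283],"spin": 0},{"linear": [-0.275,0.686,0.283],"spin": 0},{"linear": [-0.275,0.686,0.283],"spin": 0},{"linear": [-0.275,0.686,0.283],"spin": 0},{"linear": [-0.275,0.686,0.283],"spin": 0},{"linear": [-0.275,0.686,0.283],"spin": 0},{"linear": [-0.275,0.686,0.283],"spin": 0},{"linear": [-0.275,0.686,0.283],"spin": 0},{"linear": [-0.275,0.686,0.283],"spin": 0}]}}

```text
t: 4.1
tool_pos: [0.524, -0.1751, 0.1004]
eef_rot: [3.108, 0.46, 0.002]
contact_force: [0.3, 0.7, -0.2]
gripper_width: 0.0857
```

```bash
python3 plan.py .522 -.180 .007 .2872
```

```text
t 4.1 pos [ 0.524  -0.1751  0.1004] psi 0.294 F [ 0.3  0.7 -0.2] w 0.0857 tilt [0.0012 0.0001]
[-0.007  0.008  0.187] spin 0.0021
```

Call:
{"op": "arm_command", "data": {"targets": [{"linear": [-0.007,0.008,0.05],"spin": 0.002},{"linear": [-0.007,0.008,0.1],"spin": 0.002},{"linear": [-0.007,0.008,0.13],"spin": 0.002},{"linear": [-0.007,0.008,0.13],"spin": 0.002},{"linear": [-0.007,0.008,0.13],"spin": 0.002}]}}

```text
t: 4.6
tool_pos: [0.5219, -0.1806, 0.0353]
eef_rot: [3.109, 0.449, 0.001]
contact_force: [-0.0, 0.7, 1.0]
gripper_width: 0.0856
```

```bash
python3 plan.py .522 -.180 .007 .2872;python3 snap.py w3
```

```text
t 4.6 pos [ 0.5219 -0.1806  0.0353] psi 0.287 F [-0.   0.7  1. ] w 0.0856 tilt [ 0.0008 -0.0001]
[ 0.001 -0.001  0.057] spin -0.0001
4.6 [ 0.52185302 -0.18064757  0.03533779] [3.10917992e+00 4.48919935e-01 1.22756728e-03] 0.08560962309892303 0.016370347799529162
```

View pics/w3.png

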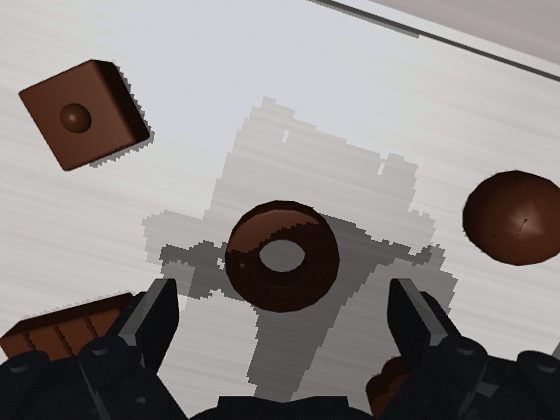

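The ring at (282,256) lies centred between the fingers. I check its fore-aft position in this close picture.

Run:
```python
from fit import *
im,c=load("w3"); m0=chocmask(im)
for n,px,yaw,per in (("ring",(282,256),0,0),("praline",(84,115),.66,np.pi/2)):
    k=min(blobs(m0,1500),key=lambda k:abs(cen(k)-px).sum())
    h=cv2.convexHull(k); m=cv2.fillPoly(np.zeros(m0.shape,np.uint8),[h],1)
    X=back(c,cen(k),.013)[0]; r=fit(c,m,n,X[0],X[1],.004,yaw,per); print(n,np.round(r[:2],4),"yaw deg",round(np.degrees(r[2]),1),"1-IoU",round(r[3],3))
```

```text
ring [ 0.5215 -0.1797] yaw deg 2.5 1-IoU 0.035
praline [ 0.5635 -0.0797] yaw deg 36.9 1-IoU 0.046
```

Call:
{"op": "arm_command", "data": {"targets": [{"linear": [0,0,0.02],"spin": 0},{"linear": [0,0,0.04],"spin": 0},{"linear": [0,0,0.05],"spin": 0},{"linear": [0,0,0.057],"spin": 0},{"linear": [0,0,0.057],"spin": 0},{"linear": [0,0,0.057],"spin": 0}]}}

```text
t: 5.25
tool_pos: [0.5213, -0.1813, 0.0063]
eef_rot: [3.11, 0.447, 0.0]
contact_force: [0.9, 0.6, 0.3]
gripper_width: 0.0858
```

Call:
{"op": "arm_command", "data": {"hand": 40, "targets": [{"linear": [0,0,0],"spin": 0},{"linear": [0,0,0],"spin": 0},{"linear": [0,0,0],"spin": 0},{"linear": [0,0,0],"spin": 0},{"linear": [0,0,0],"spin": 0},{"linear": [0,0,0],"spin": 0},{"linear": [0,0,0],"spin": 0},{"linear": [0,0,0],"spin": 0}]}}

```text
t: 6.05
tool_pos: [0.5215, -0.1813, 0.0075]
eef_rot: [3.109, 0.446, 0.001]
contact_force: [-2.7, 0.7, 7.0]
gripper_width: 0.0532
```

Call:
{"op": "arm_command", "data": {"targets": [{"linear": [0,0,-0.02],"spin": 0},{"linear": [0,0,-0.06],"spin": 0},{"linear": [0,0,-0.12],"spin": 0},{"linear": [0,0,-0.2],"spin": 0},{"linear": [0,0,-0.2],"spin": 0},{"linear": [0,0,-0.2],"spin": 0},{"linear": [0,0,-0.2],"spin": 0}]}}

```text
t: 6.75
tool_pos: [0.5202, -0.1811, 0.1055]
eef_rot: [-3.109, -0.447, 0.003]
contact_force: [-0.7, 0.3, -0.3]
gripper_width: 0.0532
```

```bash
python3 plan.py .479 .281 .16 .2872;python3 snap.py w4
```

```text
t 6.75 pos [ 0.5202 -0.1811  0.1055] psi 0.286 F [-0.7  0.3 -0.3] w 0.0532 tilt [-0.0018  0.0003]
[ 0.181 -0.91  -0.109] spin -0.0005
6.75 [ 0.52018939 -0.18106419  0.10549173] [-3.10902874e+00 -4.46989166e-01  2.74291705e-03] 0.053233149944719824 0.014341014435379683
```

View pics/w4.png

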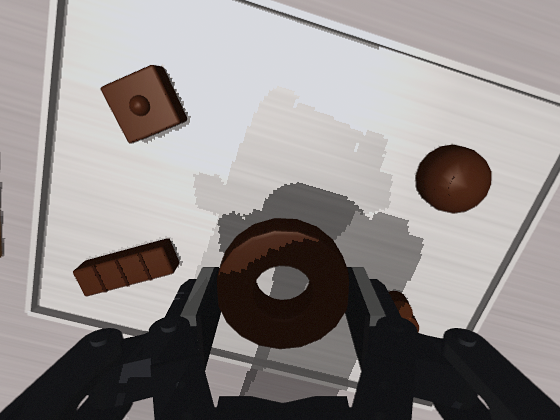

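The ring is held at (283,283) and level. I measure its offset from the TCP.

Run:
```python
from fit import *
im,c=load("w4"); v=cv2.cvtColor(im,cv2.COLOR_BGR2HSV)
m0=chocmask(im)
# ring seen: the brown-ish pixels only, restrict to columns between pads
ed=((im[:,:,2].astype(int)-im[:,:,0]>8)).astype(np.uint8); ed[:,:205]=0; ed[:,365:]=0; ed[:210]=0
ed=cv2.morphologyEx(ed,cv2.MORPH_OPEN,np.ones((3,3)))
k=max(blobs(ed,500),key=cv2.contourArea); h=cv2.convexHull(k); print(cv2.boundingRect(h),cen(h))
m=cv2.fillPoly(np.zeros(m0.shape,np.uint8),[h],1)
P=np.array([.5202,-.1811,.1055]); R=Rn.from_rotvec([-3.10902874e+00,-4.46989166e-01,2.74e-03]).as_matrix()
for dz in (-.006,-.003,0,.003):
    r=fit(c,m,"ring",P[0],P[1],P[2]+dz,0,0); print(dz,np.round(r,4),"in tool mm",np.round(1e3*R.T@(np.array([r[0],r[1],P[2]])-P),1))
```

```text
(217, 218, 132, 131) [282.51907438 283.67185064]
-0.006 [ 0.5192 -0.1806  0.0333  0.0157] in tool mm [-0.9 -0.7  0. ]
-0.003 [ 0.5209 -0.1801  0.0132  0.0414] in tool mm [ 1.  -0.7 -0. ]
0 [ 0.5212 -0.1801  0.0694  0.0773] in tool mm [ 1.3 -0.7 -0. ]
0.003 [ 0.5221 -0.1797  0.154   0.114 ] in tool mm [ 2.2 -0.8 -0. ]
```

Call:
{"op": "arm_command", "data": {"targets": [{"linear": [0.005,-0.03,-0.03],"spin": 0},{"linear": [0.018,-0.09,-0.07],"spin": 0},{"linear": [0.035,-0.17,-0.1],"spin": 0},{"linear": [0.051,-0.26,-0.1],"spin": 0},{"linear": [0.07,-0.35,-0.1],"spin": 0},{"linear": [0.088,-0.44,-0.1],"spin": 0},{"linear": [0.106,-0.53,-0.1],"spin": 0},{"linear": [0.124,-0.62,-0.1],"spin": 0},{"linear": [0.142,-0.71,-0.1],"spin": 0},{"linear": [0.16,-0.8,-0.1],"spin": 0},{"linear": [0.173,-0.87,-0.08],"spin": 0},{"linear": [0.181,-0.91,-0.04],"spin": 0},{"linear": [0.181,-0.91,0],"spin": 0},{"linear": [0.181,-0.91,0.02],"spin": 0},{"linear": [0.181,-0.91,0.02],"spin": 0},{"linear": [0.181,-0.91,0.02],"spin": 0}]}}

```text
t: 8.4
tool_pos: [0.48, 0.2805, 0.0968]
eef_rot: [3.11, 0.446, 0.0]
contact_force: [0.1, 0.8, -0.3]
gripper_width: 0.0534
```

```bash
python3 plan.py .4797 .2807 .066 .2872
```

```text
t 8.4 pos [0.48   0.2805 0.0968] psi 0.285 F [ 0.1  0.8 -0.3] w 0.0534 tilt [ 0.0003 -0.0002]
[-0.001 -0.001  0.062] spin -0.0008
```

Position is within 0.5 mm. I descend to about 3 mm above the expected contact, then creep.

Call:
{"op": "arm_command", "data": {"targets": [{"linear": [-0.001,-0.001,0.02],"spin": 0},{"linear": [-0.001,-0.001,0.035],"spin": 0},{"linear": [-0.001,-0.001,0.047],"spin": 0},{"linear": [-0.001,-0.001,0.053],"spin": 0},{"linear": [-0.001,-0.001,0.056],"spin": 0},{"linear": [-0.001,-0.001,0.058],"spin": 0},{"linear": [-0.001,-0.001,0.06],"spin": 0},{"linear": [-0.001,-0.001,0.06],"spin": 0},{"linear": [-0.001,-0.001,0.06],"spin": 0}]}}

```text
t: 9.3
tool_pos: [0.4793, 0.2813, 0.0664]
eef_rot: [-3.11, -0.447, -0.0]
contact_force: [-0.1, 0.7, -1.0]
gripper_width: 0.0532
```

Call:
{"op": "arm_command", "data": {"targets": [{"linear": [0,0,0.002],"spin": 0},{"linear": [0,0,0.002],"spin": 0},{"linear": [0,0,0.002],"spin": 0}]}}

```text
t: 9.6
tool_pos: [0.4792, 0.2812, 0.0653]
eef_rot: [3.11, 0.447, 0.0]
contact_force: [-0.2, 0.1, -0.6]
gripper_width: 0.0533
```

Call:
{"op": "arm_command", "data": {"targets": [{"linear": [0,0,0.002],"spin": 0},{"linear": [0,0,0.002],"spin": 0},{"linear": [0,0,0.002],"spin": 0}]}}

```text
t: 9.9
tool_pos: [0.4792, 0.2811, 0.0642]
eef_rot: [3.109, 0.447, -0.0]
contact_force: [-0.3, 0.4, -1.6]
gripper_width: 0.0533
```

Call:
{"op": "arm_command", "data": {"targets": [{"linear": [0,0,0.002],"spin": 0},{"linear": [0,0,0.002],"spin": 0},{"linear": [0,0,0.002],"spin": 0}]}}

```text
t: 10.2
tool_pos: [0.4793, 0.2812, 0.0636]
eef_rot: [3.11, 0.447, 0.001]
contact_force: [-1.0, -0.3, 3.6]
gripper_width: 0.0533
```

Contact is at 3.6 N, and the TCP height matches the grasp offset. Release, then rise.

Call:
{"op": "arm_command", "data": {"hand": 72, "targets": [{"linear": [0,0,0],"spin": 0},{"linear": [0,0,0],"spin": 0},{"linear": [0,0,0],"spin": 0},{"linear": [0,0,0],"spin": 0},{"linear": [0,0,0],"spin": 0},{"linear": [0,0,-0.02],"spin": 0},{"linear": [0,0,-0.06],"spin": 0},{"linear": [0,0,-0.12],"spin": 0},{"linear": [0,0,-0.2],"spin": 0},{"linear": [0,0,-0.2],"spin": 0},{"linear": [0,0,-0.2],"spin": 0}]}}

```text
t: 11.3
tool_pos: [0.4799, 0.2816, 0.1649]
eef_rot: [-3.109, -0.447, -0.005]
contact_force: [-1.1, 0.1, 0.3]
gripper_width: 0.0719
```

```bash
python3 plan.py .573 -.282 .10 .2872 .573 -.282 .16 .2872; python3 snap.py w5
python3 - <<'E'
from fit import *
im,c=load("w5"); m0=chocmask(im)
for k in blobs(m0,1500):
    if 180<cen(k)[0]<380 and cen(k)[1]<360:
        m=cv2.fillPoly(np.zeros(m0.shape,np.uint8),[cv2.convexHull(k)],1); X=back(c,cen(k),.068)[0]; print(cen(k),np.round(fit(c,m,"ring",X[0],X[1],.060,0,0),4))
m1=cv2.morphologyEx(((im.min(2)>150)).astype(np.uint8),cv2.MORPH_OPEN,np.ones((5,5)))
for k in blobs(m1,1500):
    print(cen(k),cv2.boundingRect(k))
E
```

```text
t 11.3 pos [0.4799 0.2816 0.1649] psi 0.286 F [-1.1  0.1  0.3] w 0.0719 tilt [0.003  0.0011]
[-0.139  1.134  0.129] spin -0.0005
[-0.139  1.134  0.009] spin -0.0005
11.3 [0.47992185 0.28162059 0.16494456] [-3.10895805 -0.44690925 -0.00484618] 0.07189692845747776 0.04044108221831568
[291.777638   359.49085334] [ 0.3582  0.2378 -0.04    1.    ]
[283.02960204 209.86009279] [0.4797 0.282  0.0397 0.0407]
[518.47131529 287.766039  ] (437, 205, 123, 176)
[410.69675593 209.15406053] (364, 171, 85, 91)
[276.58352306 175.04308964] (229, 153, 107, 62)
[ 20.9570017  171.98463795] (0, 143, 47, 57)
[537.48496684 112.51324301] (502, 55, 58, 106)
[319.16012158  51.46489138] (264, 0, 114, 111)
[145.69882322 202.40042186] (0, 0, 378, 411)
```

View pics/w5.png

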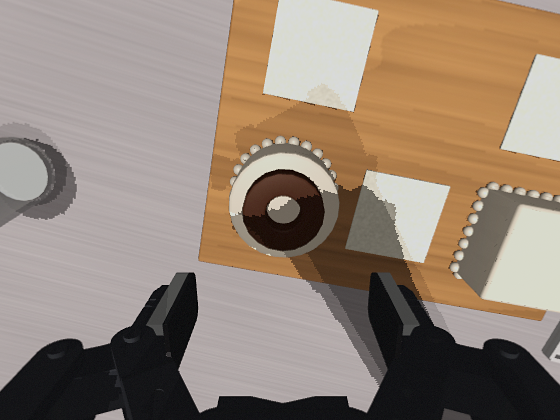

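The ring sits flat on the cake at (283,210), about 1.3 mm off the cake centre. Next is the dome.

Call:
{"op": "arm_command", "data": {"targets": [{"linear": [-0.12,1.0,0.0],"spin": 0},{"linear": [-0.12,1.0,0.0],"spin": 0},{"linear": [-0.12,1.0,0.0],"spin": 0},{"linear": [-0.12,1.0,0.0],"spin": 0},{"linear": [-0.12,1.0,0.0],"spin": 0},{"linear": [-0.12,1.0,0.0],"spin": 0},{"linear": [-0.12,1.0,0.0],"spin": 0},{"linear": [-0.12,1.0,0.0],"spin": 0},{"linear": [-0.12,1.0,0.0],"spin": 0},{"linear": [-0.12,1.0,0.0],"spin": 0},{"linear": [-0.12,1.0,0.0],"spin": 0}]}}

```text
t: 12.45
tool_pos: [0.5605, -0.2249, 0.1614]
eef_rot: [3.108, 0.429, -0.006]
contact_force: [-0.0, -0.3, -0.6]
gripper_width: 0.0718
```

Call:
{"op": "arm_command", "data": {"targets": [{"linear": [-0.019,0.134,0.06],"spin": 0},{"linear": [-0.019,0.134,0.13],"spin": 0},{"linear": [-0.019,0.134,0.2],"spin": 0},{"linear": [-0.019,0.134,0.24],"spin": 0},{"linear": [-0.019,0.134,0.24],"spin": 0},{"linear": [-0.019,0.134,0.24],"spin": 0}]}}

```text
t: 13.05
tool_pos: [0.572, -0.2816, 0.0428]
eef_rot: [-3.108, -0.448, 0.002]
contact_force: [1.1, -0.2, 0.2]
gripper_width: 0.0722
```

```bash
python3 plan.py .573 -.2822 .0065 .2872; python3 snap.py w6
python3 - <<'E'
from fit import *
im,c=load("w6"); m0=chocmask(im)
for k in blobs(m0,1200):
    print(cen(k),cv2.boundingRect(k))
    if cv2.boundingRect(k)[1]<300 and abs(cen(k)[0]-283)<40 :
        m=cv2.fillPoly(np.zeros(m0.shape,np.uint8),[cv2.convexHull(k)],1); X=back(c,cen(k),.015)[0]; print(np.round(fit(c,m,"dome",X[0],X[1],.004,0,0),4))
E
```

```text
t 13.05 pos [ 0.572  -0.2816  0.0428] psi 0.286 F [ 1.1 -0.2  0.2] w 0.0722 tilt [-0.0014  0.0009]
[0.002 0.002 0.073] spin -0.0003
13.05 [ 0.5719565  -0.28164243  0.04276472] [-3.10841545e+00 -4.48108457e-01  1.94808182e-03] 0.07218541576142315 0.032855940310241916
[278.73999915 375.40919453] (0, 272, 560, 148)
[ 0.4936 -0.303  -0.04    1.    ]
[284.54380767 248.65535145] (242, 204, 86, 90)
[ 0.5729 -0.2817  0.0279  0.0153]
```

Call:
{"op": "arm_command", "data": {"targets": [{"linear": [0.002,0.001,0.025],"spin": 0},{"linear": [0.002,0.001,0.05],"spin": 0},{"linear": [0.002,0.001,0.065],"spin": 0},{"linear": [0.002,0.001,0.073],"spin": 0},{"linear": [0.002,0.001,0.073],"spin": 0},{"linear": [0.002,0.001,0.073],"spin": 0}]}}

```text
t: 13.7
tool_pos: [0.5735, -0.2827, 0.0069]
eef_rot: [3.109, 0.447, 0.0]
contact_force: [-0.6, -0.5, 0.3]
gripper_width: 0.0718
```

Call:
{"op": "arm_command", "data": {"hand": 28, "targets": [{"linear": [0,0,0],"spin": 0},{"linear": [0,0,0],"spin": 0},{"linear": [0,0,0],"spin": 0},{"linear": [0,0,0],"spin": 0},{"linear": [0,0,0],"spin": 0},{"linear": [0,0,0],"spin": 0},{"linear": [0,0,0],"spin": 0},{"linear": [0,0,0],"spin": 0}]}}

```text
t: 14.5
tool_pos: [0.5741, -0.283, 0.0079]
eef_rot: [3.109, 0.447, 0.002]
contact_force: [-0.6, 0.4, 5.9]
gripper_width: 0.0405
```

Call:
{"op": "arm_command", "data": {"targets": [{"linear": [0,0,-0.03],"spin": 0},{"linear": [0,0,-0.08],"spin": 0},{"linear": [0.0,-0.03,-0.15],"spin": 0},{"linear": [0.015,-0.1,-0.23],"spin": 0},{"linear": [0.025,-0.18,-0.29],"spin": 0},{"linear": [0.035,-0.27,-0.32],"spin": 0},{"linear": [0.045,-0.36,-0.32],"spin": 0},{"linear": [0.055,-0.45,-0.32],"spin": 0},{"linear": [0.065,-0.54,-0.32],"spin": 0},{"linear": [0.075,-0.63,-0.32],"spin": 0},{"linear": [0.085,-0.72,-0.32],"spin": 0},{"linear": [0.095,-0.81,-0.32],"spin": 0},{"linear": [0.105,-0.9,-0.32],"spin": 0},{"linear": [0.115,-0.96,-0.32],"spin": 0},{"linear": [0.12,-1.0,-0.32],"spin": 0},{"linear": [0.12,-1.0,-0.32],"spin": 0},{"linear": [0.12,-1.0,-0.32],"spin": 0}]}}

```text
t: 16.2
tool_pos: [0.4901, 0.2134, 0.1671]
eef_rot: [3.108, 0.448, 0.0]
contact_force: [-0.1, -1.0, 0.2]
gripper_width: 0.0411
```

```bash
python3 plan.py .4803 .2812 .11 .2872
```

```text
t 16.2 pos [0.4901 0.2134 0.1671] psi 0.286 F [-0.1 -1.   0.2] w 0.0411 tilt [ 0.0004 -0.001 ]
[ 0.02  -0.136  0.114] spin -0.0004
```

Call:
{"op": "arm_command", "data": {"targets": [{"linear": [0.008,-0.05,0],"spin": 0},{"linear": [0.015,-0.1,0],"spin": 0},{"linear": [0.02,-0.136,0.03],"spin": 0},{"linear": [0.02,-0.136,0.07],"spin": 0},{"linear": [0.02,-0.136,0.1],"spin": 0},{"linear": [0.02,-0.136,0.114],"spin": 0},{"linear": [0.02,-0.136,0.114],"spin": 0},{"linear": [0.02,-0.136,0.114],"spin": 0},{"linear": [0.02,-0.136,0.114],"spin": 0}]}}

```text
t: 17.1
tool_pos: [0.4813, 0.282, 0.1107]
eef_rot: [-3.109, -0.446, -0.003]
contact_force: [-0.2, -0.6, -0.3]
gripper_width: 0.0408
```

```bash
python3 plan.py .4803 .2812 .0799 .2872; python3 snap.py w7
python3 - <<'E'
from fit import *
im,c=load("w7")
ed=((im[:,:,2].astype(int)-im[:,:,0]>8)).astype(np.uint8); ed[:,:205]=0; ed[:,365:]=0
cv2.imwrite("pics/w7m.png",im)
E
```

```text
t 17.1 pos [0.4813 0.282  0.1107] psi 0.285 F [-0.2 -0.6 -0.3] w 0.0408 tilt [0.0016 0.0006]
[-0.003  0.001  0.061] spin -0.0008
17.1 [0.48131925 0.28203914 0.11065009] [-3.10945019e+00 -4.45759086e-01 -2.63364686e-03] 0.04083374544914834 0.004253028459250112
```

View pics/w7.png

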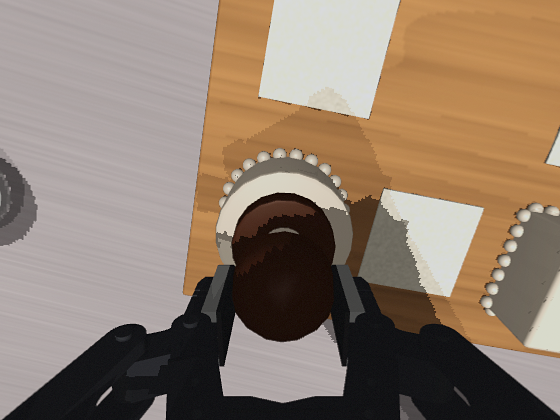

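The dome at (283,290) is held upright above the ring. Descend.

Call:
{"op": "arm_command", "data": {"targets": [{"linear": [-0.003,0.001,0.02],"spin": 0},{"linear": [-0.003,0.001,0.035],"spin": 0},{"linear": [-0.003,0.001,0.045],"spin": 0},{"linear": [-0.003,0.001,0.051],"spin": 0},{"linear": [-0.003,0.001,0.055],"spin": 0},{"linear": [-0.003,0.001,0.057],"spin": 0},{"linear": [-0.003,0.001,0.057],"spin": 0},{"linear": [-0.003,0.001,0.057],"spin": 0}]}}

```text
t: 17.95
tool_pos: [0.4794, 0.2813, 0.0815]
eef_rot: [-3.11, -0.447, -0.001]
contact_force: [0.3, 0.5, -0.4]
gripper_width: 0.0409
```

Call:
{"op": "arm_command", "data": {"targets": [{"linear": [0,0,0.002],"spin": 0},{"linear": [0,0,0.002],"spin": 0},{"linear": [0,0,0.002],"spin": 0}]}}

```text
t: 18.25
tool_pos: [0.4792, 0.2812, 0.0803]
eef_rot: [3.11, 0.447, 0.0]
contact_force: [-0.9, -0.4, -1.2]
gripper_width: 0.0412
```

Call:
{"op": "arm_command", "data": {"targets": [{"linear": [0.002,0,0.0],"spin": 0},{"linear": [0.002,0,0.002],"spin": 0},{"linear": [0.002,0,0.002],"spin": 0},{"linear": [0.002,0,0.002],"spin": 0}]}}

```text
t: 18.65
tool_pos: [0.4805, 0.2816, 0.0799]
eef_rot: [3.11, 0.447, 0.001]
contact_force: [-1.5, -1.3, 5.2]
gripper_width: 0.0409
```

Call:
{"op": "arm_command", "data": {"targets": [{"linear": [0,0,0.001],"spin": 0},{"linear": [0,0,0.001],"spin": 0},{"linear": [0,0,0.001],"spin": 0}]}}

```text
t: 18.95
tool_pos: [0.4805, 0.2816, 0.0799]
eef_rot: [3.109, 0.447, 0.001]
contact_force: [-1.6, -1.6, 8.7]
gripper_width: 0.0407
```

Call:
{"op": "arm_command", "data": {"hand": 60, "targets": [{"linear": [0,0,-0.001],"spin": 0},{"linear": [0,0,-0.001],"spin": 0},{"linear": [0,0,-0.001],"spin": 0},{"linear": [0,0,-0.001],"spin": 0},{"linear": [0,0,-0.001],"spin": 0},{"linear": [0,0,-0.02],"spin": 0},{"linear": [0,0,-0.06],"spin": 0},{"linear": [0,0,-0.12],"spin": 0},{"linear": [0,0,-0.2],"spin": 0},{"linear": [0,0,-0.2],"spin": 0},{"linear": [0,0,-0.2],"spin": 0},{"linear": [0,0,-0.2],"spin": 0}]}}

```text
t: 20.15
tool_pos: [0.4796, 0.2809, 0.1782]
eef_rot: [3.109, 0.447, -0.002]
contact_force: [-1.1, 0.8, -0.3]
gripper_width: 0.06
```

```bash
python3 plan.py .449 -.0857 .10 -0.985 ; python3 snap.py w8
python3 - <<'E'
from fit import *
im,c=load("w8"); m0=chocmask(im)
for k in blobs(m0,1200):
    if 200<cen(k)[0]<360 and cv2.boundingRect(k)[3]<130: print(cen(k),cv2.boundingRect(k))
cv2.imwrite("pics/w8b.png",cv2.resize(im[120:290,200:370],None,fx=3,fy=3,interpolation=cv2.INTER_CUBIC))
E
```

```text
t 20.15 pos [0.4796 0.2809 0.1782] psi 0.286 F [-1.1  0.8 -0.3] w 0.06 tilt [-0.0011 -0.0011]
[-0.265  0.686  0.157] spin 0.4044
20.15 [0.4796097  0.28091816 0.17815863] [ 3.10873921e+00  4.46923185e-01 -1.92350674e-03] 0.06004880914892214 0.012034037830791593
[282.01054513 202.94219839] (243, 164, 78, 79)
```

View pics/w8b.png

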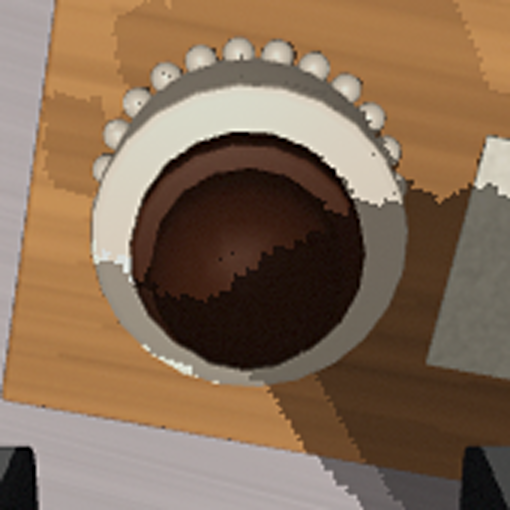

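The dome sits squarely on the ring, and the ring on the cake. Next is the bar.

Call:
{"op": "arm_command", "data": {"targets": [{"linear": [-0.03,0.07,0],"spin": 0.04},{"linear": [-0.06,0.15,0],"spin": 0.08},{"linear": [-0.1,0.24,0],"spin": 0.12},{"linear": [-0.13,0.34,0],"spin": 0.165},{"linear": [-0.17,0.43,0.0],"spin": 0.21},{"linear": [-0.2,0.52,0.0],"spin": 0.255},{"linear": [-0.23,0.6,0.03],"spin": 0.3},{"linear": [-0.265,0.686,0.07],"spin": 0.34},{"linear": [-0.265,0.686,0.13],"spin": 0.38},{"linear": [-0.265,0.686,0.2],"spin": 0.404},{"linear": [-0.265,0.686,0.25],"spin": 0.404},{"linear": [-0.265,0.686,0.25],"spin": 0.404},{"linear": [-0.265,0.686,0.25],"spin": 0.404},{"linear": [-0.265,0.686,0.25],"spin": 0.404}]}}

```text
t: 21.6
tool_pos: [0.4507, -0.085, 0.0548]
eef_rot: [-2.769, 1.483, -0.003]
contact_force: [0.2, -0.6, -0.2]
gripper_width: 0.0599
```

```bash
python3 plan.py .449 -.0857 .008 -0.985; python3 snap.py w9
python3 - <<'E'
from fit import *
im,c=load("w9"); m0=chocmask(im)
k=max([k for k in blobs(m0,1200) if cv2.boundingRect(k)[3]<200 and abs(cen(k)[0]-283)<60],key=cv2.contourArea,default=None)
print(cen(k),cv2.boundingRect(k))
m=cv2.fillPoly(np.zeros(m0.shape,np.uint8),[cv2.convexHull(k)],1); X=back(c,cen(k),.013)[0]; print(np.round(fit(c,m,"bar",X[0],X[1],.004,-.98,np.pi/3),4))
cv2.imwrite("pics/w9m.png",cv2.drawContours(im,[cv2.convexHull(k)],-1,(0,255,0),1))
E
```

```text
t 21.6 pos [ 0.4507 -0.085   0.0548] psi -0.983 F [ 0.2 -0.6 -0.2] w 0.0599 tilt [ 0.002  -0.0003]
[-0.001  0.004  0.094] spin 0.0005
21.6 [ 0.45070259 -0.08499131  0.05483347] [-2.76889172  1.48280796 -0.00301347] 0.05989256531896561 0.011233964400058713
[271.21288424 369.86804292] (0, 263, 560, 157)
[ 0.4061 -0.0101 -1.5436  1.    ]
```

View pics/w9m.png

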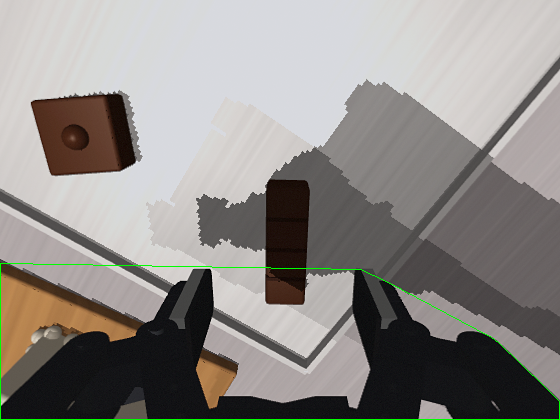

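The bar spans (265..308, 180..304), aligned with the tool and clear of the fingers. The script picked the gripper blob, so I refit in that window.

Run:
```python
from fit import *
im,c=load("w9"); m0=chocmask(im); m0[:,:235]=0; m0[:,335:]=0; m0[:165]=0; m0[320:]=0
k=max(blobs(m0,300),key=cv2.contourArea); print(cen(k),cv2.boundingRect(k))
m=cv2.fillPoly(np.zeros(m0.shape,np.uint8),[cv2.convexHull(k)],1); X=back(c,cen(k),.013)[0]; print(np.round(fit(c,m,"bar",X[0],X[1],.004,-.98,np.pi/6),4))
im,c=load("w9"); m0=chocmask(im); m0[:,200:]=0;m0[200:]=0
k=max(blobs(m0,300),key=cv2.contourArea); print(cen(k),cv2.boundingRect(k))
m=cv2.fillPoly(np.zeros(m0.shape,np.uint8),[cv2.convexHull(k)],1); X=back(c,cen(k),.013)[0]; print(np.round(fit(c,m,"praline",X[0],X[1],.004,.66,np.pi/6),4))
```

```text
[286.16389058 240.26162909] (266, 179, 44, 125)
[ 0.4484 -0.0853 -1.0003  0.0324]
[ 84.12017969 133.6169998 ] (31, 94, 104, 81)
[ 0.5635 -0.0801  0.6666  0.0527]
```

Call:
{"op": "arm_command", "data": {"targets": [{"linear": [-0.001,0.005,0.03],"spin": 0.005},{"linear": [-0.001,0.005,0.06],"spin": 0.005},{"linear": [-0.001,0.005,0.08],"spin": 0.005},{"linear": [-0.001,0.005,0.09],"spin": 0.005},{"linear": [-0.001,0.005,0.094],"spin": 0.005},{"linear": [-0.001,0.005,0.094],"spin": 0.005},{"linear": [-0.001,0.005,0.094],"spin": 0.005}]}}

```text
t: 22.35
tool_pos: [0.4478, -0.086, 0.0073]
eef_rot: [-2.757, 1.505, -0.002]
contact_force: [-0.0, 0.5, -0.1]
gripper_width: 0.0602
```

Call:
{"op": "arm_command", "data": {"hand": 8, "targets": [{"linear": [0,0,0],"spin": 0},{"linear": [0,0,0],"spin": 0},{"linear": [0,0,0],"spin": 0},{"linear": [0,0,0],"spin": 0},{"linear": [0,0,0],"spin": 0},{"linear": [0,0,0],"spin": 0},{"linear": [0,0,0],"spin": 0},{"linear": [0,0,0],"spin": 0}]}}

```text
t: 23.15
tool_pos: [0.4477, -0.086, 0.0073]
eef_rot: [-2.757, 1.505, -0.001]
contact_force: [-1.0, 0.5, 5.2]
gripper_width: 0.0206
```

Call:
{"op": "arm_command", "data": {"targets": [{"linear": [0,0,-0.03],"spin": 0},{"linear": [0,0,-0.09],"spin": 0},{"linear": [0,0,-0.17],"spin": 0},{"linear": [0,0,-0.25],"spin": 0},{"linear": [0,0,-0.3],"spin": 0},{"linear": [0,0,-0.3],"spin": 0},{"linear": [0,0,-0.3],"spin": 0}]}}

```text
t: 23.85
tool_pos: [0.4471, -0.086, 0.1566]
eef_rot: [2.757, -1.505, 0.0]
contact_force: [0.2, 0.2, -1.2]
gripper_width: 0.0205
```

```bash
python3 plan.py .482 .1811 .157 .092
```

```text
t 23.85 pos [ 0.4471 -0.086   0.1566] psi -0.999 F [ 0.2  0.2 -1.2] w 0.0205 tilt [ 0.0002 -0.0003]
[-0.412 -0.348 -0.001] spin -0.3474
```

Call:
{"op": "arm_command", "data": {"targets": [{"linear": [-0.03,-0.025,0],"spin": -0.03},{"linear": [-0.08,-0.07,0],"spin": -0.07},{"linear": [-0.14,-0.12,0],"spin": -0.11},{"linear": [-0.2,-0.17,0],"spin": -0.155},{"linear": [-0.26,-0.22,0],"spin": -0.2},{"linear": [-0.32,-0.27,0],"spin": -0.245},{"linear": [-0.37,-0.31,0],"spin": -0.29},{"linear": [-0.4,-0.338,0],"spin": -0.33},{"linear": [-0.412,-0.348,0],"spin": -0.347},{"linear": [-0.412,-0.348,0.03],"spin": -0.347},{"linear": [-0.412,-0.348,0.07],"spin": -0.347},{"linear": [-0.412,-0.348,0.11],"spin": -0.347},{"linear": [-0.412,-0.348,0.11],"spin": -0.347},{"linear": [-0.412,-0.348,0.11],"spin": -0.347}]}}

```text
t: 25.25
tool_pos: [0.4811, 0.1811, 0.1005]
eef_rot: [3.138, 0.143, -0.005]
contact_force: [0.1, 0.1, -0.8]
gripper_width: 0.0207
```

```bash
python3 plan.py .482 .1811 .0153 .092
```

```text
t 25.25 pos [0.4811 0.1811 0.1005] psi 0.091 F [ 0.1  0.1 -0.8] w 0.0207 tilt [-0.0032 -0.0008]
[0.002 0.    0.17 ] spin -0.0003
```

Call:
{"op": "arm_command", "data": {"targets": [{"linear": [0.002,0,0.03],"spin": 0},{"linear": [0.002,0,0.065],"spin": 0},{"linear": [0.002,0,0.1],"spin": 0},{"linear": [0.002,0,0.13],"spin": 0},{"linear": [0.002,0,0.15],"spin": 0},{"linear": [0.002,0,0.16],"spin": 0},{"linear": [0.002,0,0.165],"spin": 0},{"linear": [0.002,0,0.165],"spin": 0},{"linear": [0.002,0,0.165],"spin": 0}]}}

```text
t: 26.15
tool_pos: [0.4838, 0.1817, 0.0199]
eef_rot: [-3.138, -0.143, -0.002]
contact_force: [-0.2, 0.0, 0.4]
gripper_width: 0.0202
```

Call:
{"op": "arm_command", "data": {"targets": [{"linear": [0,0,0.002],"spin": 0},{"linear": [0,0,0.002],"spin": 0},{"linear": [0,0,0.002],"spin": 0}]}}

```text
t: 26.45
tool_pos: [0.4834, 0.1815, 0.0184]
eef_rot: [3.138, 0.143, 0.001]
contact_force: [0.3, 0.9, -0.1]
gripper_width: 0.0202
```

Call:
{"op": "arm_command", "data": {"targets": [{"linear": [-0.002,0,0.002],"spin": 0},{"linear": [-0.002,0,0.004],"spin": 0},{"linear": [-0.002,0,0.004],"spin": 0},{"linear": [-0.002,0,0.004],"spin": 0}]}}

```text
t: 26.85
tool_pos: [0.4822, 0.1814, 0.0162]
eef_rot: [3.138, 0.143, -0.0]
contact_force: [-0.6, 0.2, -0.4]
gripper_width: 0.0204
```

Call:
{"op": "arm_command", "data": {"targets": [{"linear": [0,0,0.002],"spin": 0},{"linear": [0,0,0.002],"spin": 0},{"linear": [0,0,0.002],"spin": 0}]}}

```text
t: 27.15
tool_pos: [0.4824, 0.1815, 0.0153]
eef_rot: [-3.138, -0.143, -0.001]
contact_force: [1.5, 0.1, 0.6]
gripper_width: 0.0205
```

Call:
{"op": "arm_command", "data": {"targets": [{"linear": [0,0,0.001],"spin": 0},{"linear": [0,0,0.001],"spin": 0},{"linear": [0,0,0.001],"spin": 0}]}}

```text
t: 27.45
tool_pos: [0.4824, 0.1815, 0.0153]
eef_rot: [3.138, 0.143, 0.001]
contact_force: [-1.5, -1.3, 5.8]
gripper_width: 0.0203
```

Call:
{"op": "arm_command", "data": {"hand": 38, "targets": [{"linear": [0,0,0],"spin": 0},{"linear": [0,0,0],"spin": 0},{"linear": [0,0,0],"spin": 0},{"linear": [0,0,0],"spin": 0},{"linear": [0,0,-0.02],"spin": 0},{"linear": [0,0,-0.06],"spin": 0},{"linear": [0,0,-0.12],"spin": 0},{"linear": [0,0,-0.2],"spin": 0},{"linear": [0,0,-0.28],"spin": 0},{"linear": [0,0,-0.34],"spin": 0},{"linear": [0,0,-0.34],"spin": 0},{"linear": [0,0,-0.34],"spin": 0}]}}

```text
t: 28.65
tool_pos: [0.4825, 0.1815, 0.1858]
eef_rot: [-3.138, -0.142, -0.003]
contact_force: [0.6, -0.3, -1.3]
gripper_width: 0.0378
```

```bash
python3 plan.py .455 -.279 .17 -.3142;  python3 snap.py w10
python3 - <<'E'
from fit import *
im,c=load("w10"); m0=chocmask(im)
for k in blobs(m0,800):
    X=back(c,cen(k),.021)[0]
    if abs(X[:2]-[.482,.181]).max()<.03:
        m=cv2.fillPoly(np.zeros(m0.shape,np.uint8),[cv2.convexHull(k)],1); print(cen(k),np.round(fit(c,m,"bar",X[0],X[1],.012,.09,np.pi/6),4))
E
```

```text
t 28.65 pos [0.4825 0.1815 0.1858] psi 0.091 F [ 0.6 -0.3 -1.3] w 0.0378 tilt [0.0019 0.0002]
[-0.138  0.912  0.031] spin 0.1289
28.65 [0.48246758 0.18150642 0.1857534 ] [-3.13823678e+00 -1.42486127e-01 -2.92358796e-03] 0.037845522058633195 0.038320168132081306
```

Call:
{"op": "arm_command", "data": {"hand": 70, "targets": [{"linear": [-0.01,0.08,0],"spin": -0.03},{"linear": [-0.027,0.18,0],"spin": -0.06},{"linear": [-0.042,0.28,0],"spin": -0.09},{"linear": [-0.057,0.38,0],"spin": -0.12},{"linear": [-0.072,0.48,0],"spin": -0.15},{"linear": [-0.088,0.58,0],"spin": -0.18},{"linear": [-0.103,0.68,0],"spin": -0.204},{"linear": [-0.12,0.78,0],"spin": -0.204},{"linear": [-0.13,0.86,0.05],"spin": -0.204},{"linear": [-0.138,0.912,0.12],"spin": -0.204},{"linear": [-0.138,0.912,0.2],"spin": -0.204},{"linear": [-0.138,0.912,0.27],"spin": -0.204},{"linear": [-0.138,0.912,0.27],"spin": -0.204},{"linear": [-0.138,0.912,0.27],"spin": -0.204}]}}

```text
t: 30.1
tool_pos: [0.4541, -0.2782, 0.049]
eef_rot: [-2.931, -1.124, 0.003]
contact_force: [0.7, -0.2, 0.7]
gripper_width: 0.0698
```

```bash
python3 plan.py .455 -.279 .008 .733;  python3 snap.py w11
python3 - <<'E'
from fit import *
im,c=load("w11"); m0=chocmask(im); p=proj(c,[.455,-.279,.013])[0].astype(int); print(p)
w=np.zeros_like(m0); w[p[1]-65:p[1]+65,p[0]-65:p[0]+65]=1; m0=m0*w
k=max(blobs(m0,300),key=cv2.contourArea); print(cv2.boundingRect(k))
m=cv2.fillPoly(np.zeros(m0.shape,np.uint8),[k],1); X=back(c,cen(k),.012)[0]; r=fit(c,m,"flower",X[0],X[1],.004,-.314,np.pi/3); print(np.round(r,4))
E
```

```text
t 30.1 pos [ 0.4541 -0.2782  0.049 ] psi 0.732 F [ 0.7 -0.2  0.7] w 0.0698 tilt [-0.0025  0.0015]
[0.    0.003 0.082] spin -0.0002
30.1 [ 0.4540929  -0.27823218  0.04900228] [-2.93120649e+00 -1.12381237e+00  2.84187048e-03] 0.06982094451513862 0.04247441302786162
[286 245]
(240, 195, 93, 99)
[ 0.4548 -0.2786 -0.3322  0.0467]
```

Call:
{"op": "arm_command", "data": {"targets": [{"linear": [0,0.002,0.03],"spin": 0.003},{"linear": [0,0.002,0.055],"spin": 0.003},{"linear": [0,0.002,0.072],"spin": 0.003},{"linear": [0,0.002,0.082],"spin": 0.003},{"linear": [0,0.002,0.082],"spin": 0.003},{"linear": [0,0.002,0.082],"spin": 0.003}]}}

```text
t: 30.75
tool_pos: [0.4558, -0.2798, 0.0091]
eef_rot: [2.938, 1.11, 0.0]
contact_force: [0.2, 0.0, -0.9]
gripper_width: 0.0701
```

Call:
{"op": "arm_command", "data": {"hand": 34, "targets": [{"linear": [0,0,0],"spin": 0},{"linear": [0,0,0],"spin": 0},{"linear": [0,0,0],"spin": 0},{"linear": [0,0,0],"spin": 0},{"linear": [0,0,0],"spin": 0},{"linear": [0,0,0],"spin": 0},{"linear": [0,0,0],"spin": 0},{"linear": [0,0,0],"spin": 0}]}}

```text
t: 31.55
tool_pos: [0.456, -0.28, 0.0099]
eef_rot: [2.938, 1.11, 0.001]
contact_force: [-0.8, 0.0, 5.2]
gripper_width: 0.045
```

```bash
python3 plan.py .601 .0898 .16 .092
```

```text
t 31.55 pos [ 0.456  -0.28    0.0099] psi 0.722 F [-0.8  0.   5.2] w 0.045 tilt [ 0.0008 -0.0007]
[ 0.707 -0.363 -0.301] spin 0.2006
```

Call:
{"op": "arm_command", "data": {"targets": [{"linear": [0,0,-0.03],"spin": 0},{"linear": [0,0,-0.09],"spin": 0},{"linear": [0.02,-0.01,-0.17],"spin": 0.01},{"linear": [0.07,-0.036,-0.25],"spin": 0.03},{"linear": [0.14,-0.072,-0.3],"spin": 0.05},{"linear": [0.22,-0.113,-0.3],"spin": 0.075},{"linear": [0.3,-0.154,-0.3],"spin": 0.1},{"linear": [0.38,-0.195,-0.3],"spin": 0.125},{"linear": [0.46,-0.236,-0.3],"spin": 0.15},{"linear": [0.54,-0.277,-0.3],"spin": 0.175},{"linear": [0.61,-0.313,-0.3],"spin": 0.19},{"linear": [0.67,-0.344,-0.3],"spin": 0.2},{"linear": [0.707,-0.363,-0.28],"spin": 0.2006},{"linear": [0.707,-0.363,-0.22],"spin": 0.2006},{"linear": [0.707,-0.363,-0.15],"spin": 0.2006},{"linear": [0.707,-0.363,-0.12],"spin": 0.2006},{"linear": [0.707,-0.363,-0.12],"spin": 0.2006},{"linear": [0.707,-0.363,-0.12],"spin": 0.2006}]}}

```text
t: 33.35
tool_pos: [0.6016, 0.0901, 0.0697]
eef_rot: [-3.138, -0.144, -0.002]
contact_force: [0.5, -0.3, 0.5]
gripper_width: 0.0446
```

```bash
python3 plan.py .601 .0898 .0179 .092
```

```text
t 33.35 pos [0.6016 0.0901 0.0697] psi 0.092 F [ 0.5 -0.3  0.5] w 0.0446 tilt [0.0014 0.0002]
[-0.001  0.001  0.104] spin -0.0001
```

Call:
{"op": "arm_command", "data": {"targets": [{"linear": [-0.001,0.001,0.03],"spin": 0},{"linear": [-0.001,0.001,0.06],"spin": 0},{"linear": [-0.001,0.001,0.08],"spin": 0},{"linear": [-0.001,0.001,0.092],"spin": 0},{"linear": [-0.001,0.001,0.098],"spin": 0},{"linear": [-0.001,0.001,0.098],"spin": 0},{"linear": [-0.001,0.001,0.098],"spin": 0}]}}

```text
t: 34.05
tool_pos: [0.6007, 0.0898, 0.02]
eef_rot: [-3.138, -0.145, -0.001]
contact_force: [0.8, 1.2, -0.5]
gripper_width: 0.0448
```

Call:
{"op": "arm_command", "data": {"targets": [{"linear": [0,0,0.002],"spin": 0},{"linear": [0,0,0.002],"spin": 0},{"linear": [0,0,0.002],"spin": 0}]}}

```text
t: 34.35
tool_pos: [0.6005, 0.0897, 0.0191]
eef_rot: [3.138, 0.145, 0.001]
contact_force: [-0.1, -0.7, 0.6]
gripper_width: 0.045
```

Call:
{"op": "arm_command", "data": {"targets": [{"linear": [0,0,0.0025],"spin": 0},{"linear": [0,0,0.0025],"spin": 0},{"linear": [0,0,0.0025],"spin": 0}]}}

```text
t: 34.65
tool_pos: [0.6006, 0.0897, 0.018]
eef_rot: [3.138, 0.145, 0.001]
contact_force: [-1.1, -0.1, 3.2]
gripper_width: 0.045
```

Call:
{"op": "arm_command", "data": {"targets": [{"linear": [0,0,0.001],"spin": 0},{"linear": [0,0,0.001],"spin": 0},{"linear": [0,0,0.001],"spin": 0}]}}

```text
t: 34.95
tool_pos: [0.6006, 0.0897, 0.0179]
eef_rot: [3.138, 0.145, 0.001]
contact_force: [-1.8, -0.7, 7.1]
gripper_width: 0.0451
```

Call:
{"op": "arm_command", "data": {"hand": 62, "targets": [{"linear": [0,0,-0.001],"spin": 0},{"linear": [0,0,-0.001],"spin": 0},{"linear": [0,0,-0.001],"spin": 0},{"linear": [0,0,-0.001],"spin": 0},{"linear": [0,0,-0.02],"spin": 0},{"linear": [0,0,-0.06],"spin": 0},{"linear": [0,0,-0.12],"spin": 0},{"linear": [0,0,-0.2],"spin": 0},{"linear": [0,0,-0.28],"spin": 0},{"linear": [0,0,-0.28],"spin": 0},{"linear": [0,0,-0.28],"spin": 0}]}}

```text
t: 36.05
tool_pos: [0.6011, 0.0898, 0.1588]
eef_rot: [-3.138, -0.144, -0.005]
contact_force: [-0.7, -0.5, -0.8]
gripper_width: 0.0619
```

```bash
python3 plan.py .5638 -.0804 .05 .66; python3 snap.py w12
python3 - <<'E'
from fit import *
im,c=load("w12"); m0=chocmask(im); p=proj(c,[.6,.09,.02])[0].astype(int); print(p)
w=np.zeros_like(m0); w[p[1]-50:p[1]+50,p[0]-50:p[0]+50]=1; m0=m0*w
k=max(blobs(m0,300),key=cv2.contourArea); print(cv2.boundingRect(k))
m=cv2.fillPoly(np.zeros(m0.shape,np.uint8),[k],1); X=back(c,cen(k),.02)[0]; r=fit(c,m,"flower",X[0],X[1],.012,0.1,np.pi/3); print(np.round(r,4))
E
```

```text
t 36.05 pos [0.6011 0.0898 0.1588] psi 0.092 F [-0.7 -0.5 -0.8] w 0.0619 tilt [0.003  0.0003]
[-0.106  0.332  0.217] spin -0.1808
36.05 [0.6010782 0.08979   0.1587776] [-3.13812509 -0.14447341 -0.00479564] 0.06187501504058892 0.04342848468113244
[283 194]
(253, 161, 61, 66)
[0.6003 0.0903 0.0919 0.0389]
```

The flower is centred on its card within 0.5 mm, measured with the same camera. Next is the praline.

Call:
{"op": "arm_command", "data": {"targets": [{"linear": [-0.02,0.06,0],"spin": -0.03},{"linear": [-0.05,0.15,0],"spin": -0.07},{"linear": [-0.08,0.24,0],"spin": -0.11},{"linear": [-0.1,0.31,0.02],"spin": -0.15},{"linear": [-0.106,0.332,0.08],"spin": -0.181},{"linear": [-0.106,0.332,0.16],"spin": -0.181},{"linear": [-0.106,0.332,0.217],"spin": -0.181},{"linear": [-0.106,0.332,0.217],"spin": -0.181},{"linear": [-0.106,0.332,0.217],"spin": -0.181}]}}

```text
t: 37.0
tool_pos: [0.562, -0.0802, 0.0477]
eef_rot: [-2.97, -1.019, 0.003]
contact_force: [0.7, 0.5, 0.4]
gripper_width: 0.0619
```

```bash
python3 plan.py .5638 -.0804 .0085 .66; python3 snap.py w13
python3 - <<'E'
from fit import *
im,c=load("w13"); m0=chocmask(im); p=proj(c,[.5638,-.08,.014])[0].astype(int); print(p)
w=np.zeros_like(m0); w[p[1]-65:p[1]+65,p[0]-60:p[0]+60]=1; m0=m0*w
k=max(blobs(m0,300),key=cv2.contourArea); print(cv2.boundingRect(k))
m=cv2.fillPoly(np.zeros(m0.shape,np.uint8),[k],1); X=back(c,cen(k),.014)[0]; r=fit(c,m,"praline",X[0],X[1],.004,.66,np.pi/6); print(np.round(r,4))
E
```

```text
t 37.0 pos [ 0.562  -0.0802  0.0477] psi 0.661 F [0.7 0.5 0.4] w 0.0619 tilt [-0.0025  0.0005]
[0.003 0.003 0.078] spin 0.0003
37.0 [ 0.56198656 -0.08023736  0.04772941] [-2.97033241 -1.01919386  0.00347307] 0.061914233508903564 0.03685405134103516
[285 245]
(249, 209, 73, 76)
[ 0.5627 -0.0803  0.66    0.0512]
```

Call:
{"op": "arm_command", "data": {"targets": [{"linear": [0.001,0.002,0.03],"spin": 0},{"linear": [0.001,0.002,0.055],"spin": 0},{"linear": [0.001,0.002,0.07],"spin": 0},{"linear": [0.001,0.002,0.08],"spin": 0},{"linear": [0.001,0.002,0.08],"spin": 0},{"linear": [0.001,0.002,0.08],"spin": 0}]}}

```text
t: 37.65
tool_pos: [0.564, -0.081, 0.0086]
eef_rot: [2.972, 1.019, 0.0]
contact_force: [-0.0, 0.4, 0.4]
gripper_width: 0.0617
```

Call:
{"op": "arm_command", "data": {"hand": 22, "targets": [{"linear": [0,0,0],"spin": 0},{"linear": [0,0,0],"spin": 0},{"linear": [0,0,0],"spin": 0},{"linear": [0,0,0],"spin": 0},{"linear": [0,0,0],"spin": 0},{"linear": [0,0,0],"spin": 0},{"linear": [0,0,0],"spin": 0},{"linear": [0,0,0],"spin": 0}]}}

```text
t: 38.45
tool_pos: [0.5646, -0.0811, 0.0093]
eef_rot: [2.971, 1.019, 0.002]
contact_force: [0.7, -0.3, 5.8]
gripper_width: 0.0345
```

```bash
python3 plan.py .5885 .2860 .16 .092
```

```text
t 38.45 pos [ 0.5646 -0.0811  0.0093] psi 0.661 F [ 0.7 -0.3  5.8] w 0.0345 tilt [ 0.0016 -0.0003]
[ 0.489 -0.55  -0.302] spin 0.181
```

Call:
{"op": "arm_command", "data": {"targets": [{"linear": [0,0,-0.03],"spin": 0},{"linear": [0,0,-0.09],"spin": 0},{"linear": [0.015,-0.017,-0.17],"spin": 0.01},{"linear": [0.05,-0.056,-0.25],"spin": 0.03},{"linear": [0.1,-0.113,-0.3],"spin": 0.05},{"linear": [0.155,-0.174,-0.3],"spin": 0.075},{"linear": [0.21,-0.236,-0.3],"spin": 0.1},{"linear": [0.265,-0.298,-0.3],"spin": 0.125},{"linear": [0.32,-0.36,-0.3],"spin": 0.15},{"linear": [0.375,-0.422,-0.3],"spin": 0.17},{"linear": [0.43,-0.484,-0.3],"spin": 0.181},{"linear": [0.47,-0.53,-0.3],"spin": 0.181},{"linear": [0.489,-0.55,-0.28],"spin": 0.181},{"linear": [0.489,-0.55,-0.22],"spin": 0.181},{"linear": [0.489,-0.55,-0.15],"spin": 0.181},{"linear": [0.489,-0.55,-0.12],"spin": 0.181},{"linear": [0.489,-0.55,-0.12],"spin": 0.181},{"linear": [0.489,-0.55,-0.12],"spin": 0.181}]}}

```text
t: 40.25
tool_pos: [0.5888, 0.2856, 0.0692]
eef_rot: [3.138, 0.143, 0.001]
contact_force: [0.7, 0.2, -0.6]
gripper_width: 0.0348
```

```bash
python3 plan.py .5894 .286 .0173 .092
```

```text
t 40.25 pos [0.5888 0.2856 0.0692] psi 0.091 F [ 0.7  0.2 -0.6] w 0.0348 tilt [0.0008 0.    ]
[ 0.001 -0.001  0.104] spin -0.0003
```

Call:
{"op": "arm_command", "data": {"targets": [{"linear": [0.001,-0.001,0.03],"spin": 0},{"linear": [0.001,-0.001,0.06],"spin": 0},{"linear": [0.001,-0.001,0.08],"spin": 0},{"linear": [0.001,-0.001,0.092],"spin": 0},{"linear": [0.001,-0.001,0.098],"spin": 0},{"linear": [0.001,-0.001,0.098],"spin": 0},{"linear": [0.001,-0.001,0.098],"spin": 0}]}}

```text
t: 40.95
tool_pos: [0.5889, 0.2869, 0.0198]
eef_rot: [-3.138, -0.145, -0.001]
contact_force: [0.1, 0.2, -0.5]
gripper_width: 0.0343
```

Call:
{"op": "arm_command", "data": {"targets": [{"linear": [0,0,0.002],"spin": 0},{"linear": [0,0,0.002],"spin": 0},{"linear": [0,0,0.002],"spin": 0}]}}

```text
t: 41.25
tool_pos: [0.5887, 0.2867, 0.0187]
eef_rot: [-3.138, -0.145, -0.001]
contact_force: [-1.2, -0.6, -0.8]
gripper_width: 0.0343
```

Call:
{"op": "arm_command", "data": {"targets": [{"linear": [0.001,0.001,0.0025],"spin": 0},{"linear": [0.001,0.001,0.0025],"spin": 0},{"linear": [0.001,0.001,0.0025],"spin": 0}]}}

```text
t: 41.55
tool_pos: [0.5894, 0.2863, 0.0174]
eef_rot: [-3.138, -0.145, -0.001]
contact_force: [0.5, -0.4, 0.1]
gripper_width: 0.0345
```

Call:
{"op": "arm_command", "data": {"targets": [{"linear": [0,0,0.001],"spin": 0},{"linear": [0,0,0.001],"spin": 0},{"linear": [0,0,0.001],"spin": 0}]}}

```text
t: 41.85
tool_pos: [0.5893, 0.2864, 0.0174]
eef_rot: [-3.138, -0.145, -0.001]
contact_force: [-1.8, -1.1, 4.8]
gripper_width: 0.0346
```

Call:
{"op": "arm_command", "data": {"hand": 54, "targets": [{"linear": [0,0,-0.001],"spin": 0},{"linear": [0,0,-0.001],"spin": 0},{"linear": [0,0,-0.001],"spin": 0},{"linear": [0,0,-0.001],"spin": 0},{"linear": [0,0,-0.02],"spin": 0},{"linear": [0,0,-0.06],"spin": 0},{"linear": [0,0,-0.12],"spin": 0},{"linear": [0,0,-0.2],"spin": 0},{"linear": [0,0.04,-0.29],"spin": 0},{"linear": [0,0.1,-0.38],"spin": 0},{"linear": [0,0.15,-0.46],"spin": 0},{"linear": [0,0.2,-0.5],"spin": 0},{"linear": [0,0.2,-0.5],"spin": 0},{"linear": [0,0.2,-0.5],"spin": 0},{"linear": [0,0.2,-0.5],"spin": 0}]}}

```text
t: 43.35
tool_pos: [0.5972, 0.1879, 0.2657]
eef_rot: [-3.138, -0.148, 0.003]
contact_force: [-0.9, 0.5, -0.3]
gripper_width: 0.0542
```

```bash
python3 snap.py w14
```

```text
43.35 [0.59716118 0.18793022 0.26573706] [-3.13777997 -0.1475706   0.00337955] 0.054220376767388265 0.013744633110649721
```

View pics/w14.png

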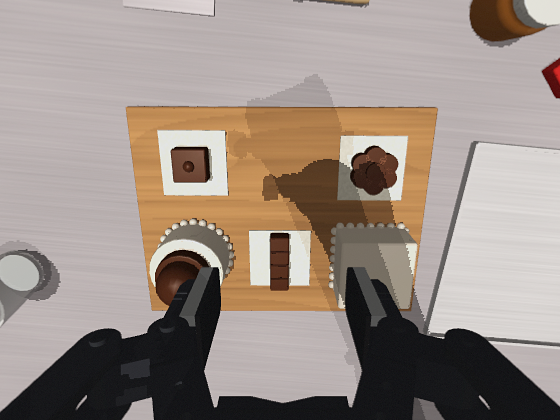

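All five chocolates are in place: praline (190,164), flower (375,170), bar (279,262), dome and ring (185,278). I check numerically, back the arm away, and check from the top camera.

Call:
{"op": "arm_command", "data": {"targets": [{"linear": [-0.1,0.1,-0.1],"spin": 0},{"linear": [-0.1,0.2,-0.1],"spin": 0},{"linear": [-0.1,0.3,-0.1],"spin": 0},{"linear": [-0.1,0.4,-0.1],"spin": 0},{"linear": [-0.1,0.5,-0.1],"spin": 0},{"linear": [-0.1,0.6,-0.1],"spin": 0},{"linear": [-0.1,0.7,-0.1],"spin": 0},{"linear": [-0.1,0.8,-0.1],"spin": 0},{"linear": [-0.1,0.85,-0.1],"spin": 0},{"linear": [-0.1,0.85,-0.1],"spin": 0},{"linear": [-0.1,0.85,-0.1],"spin": 0}]}}

```text
t: 44.5
tool_pos: [0.5873, -0.2414, 0.3149]
eef_rot: [-3.137, -0.142, 0.004]
contact_force: [0.4, 1.4, -0.5]
gripper_width: 0.0539
```

Run:
```python
from fit import *
im,c=load("w14")
cm=chocmask(im); hsv=cv2.cvtColor(im,cv2.COLOR_BGR2HSV); R_=(im[:,:,2].astype(int)-im[:,:,0]>14)&(hsv[:,:,2]<150)
def win(m,x0,y0,x1,y1):
    w=np.zeros_like(m); w[y0:y1,x0:x1]=m[y0:y1,x0:x1]; return w
for n,b,yaw in (("praline",(162,135,225,192),.09),("flower",(345,142,403,198),.09),("bar",(254,228,305,297),.09)):
    k=max(blobs(win(cm,*b),100),key=cv2.contourArea); m=cv2.fillPoly(np.zeros(cm.shape,np.uint8),[k],1); X=back(c,cen(k),.02)[0]; print(n,np.round(fit(c,m,n,X[0],X[1],.012,yaw,np.pi/8),4))
wm=((hsv[:,:,1]<75)&(hsv[:,:,2]>60)).astype(np.uint8)
for n,b in (("behind_round",(150,122,236,204)),("between",(243,222,316,296))):
    k=np.vstack([k for k in blobs(win(wm,*b),40)]); m=cv2.fillPoly(np.zeros(cm.shape,np.uint8),[cv2.convexHull(k)],1); X=back(c,cen(cv2.convexHull(k)),.012)[0]; print(n,np.round(fit(c,m,"card",X[0],X[1],.010,.09,0),4))
im=imaging.snapshot("top"); cv2.imwrite("pics/top9.png",im)
cv2.imwrite("pics/top9b.png",cv2.resize(im[180:305,128:278],None,fx=5,fy=4.8,interpolation=cv2.INTER_CUBIC))
```

```text
praline [0.5884 0.2869 0.0914 0.0945]
flower [0.6003 0.0903 0.0911 0.0401]
bar [0.4814 0.1823 0.097  0.0572]
behind_round [0.5879 0.2865 0.0865 0.0292]
between [0.4814 0.182  0.0798 0.0302]
```

View pics/top9b.png

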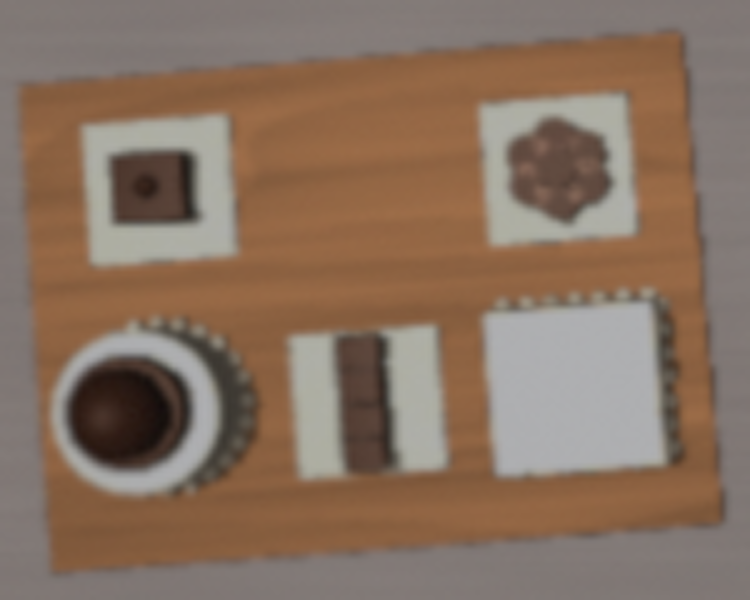

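The top view confirms the layout: dome on ring on the round cake, bar front to back between the cakes, praline behind the round cake and flower behind the square one. The arm is clear, so I hand in.

```bash
python3 -c "
from bench import arm
print(arm.observe()['t'], arm.hand_in())"
```

```text
the job is handed in; nothing more can be done
44.55 None
```

All five chocolates are in place and let go, and the job was handed in at 44.6 s with the arm clear of everything. I worked in the order ring, dome, bar, flower, praline. Each was lowered in small steps until it just touched down, at 4–9 N, before I opened the fingers.

**Last checks:**

| Item | Offset from the centre of its place (wrist camera) |
|---|---|
| Flower | about 0.2 mm |
| Bar | about 0.3 mm; its direction matches the card to about 0.01 rad |
| Praline | about 0.6 mm |
| Ring | about 1.3 mm on the round cake |
| Dome | not measured; looks centred on the ring in the close-up and the final top view |

**Disagreements and failed checks:**
- The top and wrist cameras differed by about 1–2 mm, within the stated calibration, so I aimed between them.
- The first two automatic fits of the bar failed: one locked onto the gripper and one found nothing. I redid the fit before the grasp, and the final bar figures above are from after it was placed.
- The final praline fit was a loose match to its outline, so its 0.6 mm is less certain than the others.

I viewed 14 pictures, the full budget.

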